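# Sort loose power-supply parts into the kitting trays

## Robot

A 7-joint arm with a two-finger parallel gripper is mounted at the origin on the work surface. World frame = base frame: x ahead of the robot, y to its left, z up, the work surface at z = 0. Lengths are in m, angles in rad, forces in N, time in s.
With the tool pointing down it reaches from about 0.4 to 0.85 m from the base axis. Payload 4.5 kg.
Tool frame: the origin (TCP) lies midway between the tips of the shut fingers; the grasp point (between the pads) lies r.grip_point_offset behind it (r.grip_point_offset is the distance from the TCP to the grasp point, in m); z points along the fingers, y is the line along which they close (so a half turn about z gives the same grasp; the last joint's range is limited). The gripper opens to 88 mm and grips with 3 to 60 N. Pads are 18 mm wide; open, the fingers measure 123 mm over their backs; the gripper's body (75 mm by 187 mm) begins 45 mm behind the grasp point.
Start: joints at [1.343, 0.689, -0.195, 1.565, 0.157, 0.902, -0.215], TCP at [0.162, -0.604, 0.239] pointing down, gripper open.
Joint ranges: [-3.01, 3.01], [-0.46, 2.08], [-1.47, 1.51], [0.13, 2.56], [-1, 4.14], [0.04, 2.09], [-2.66, 2.66]. Speed limits (rad/s): [2.57, 2.57, 3.14, 3.14, 3.14, 3.14, 3.14].

## Interface

Orientations are given as a unit quaternion [x, y, z, w].
In Python, from plant import r gives the robot as it stands.
- The arm moves only by the shell command python3 -m jog 'ROWS' [FORCE]. ROWS is JSON, a list of rows, each an object of numbers: "wx", "wy", "wz": the turn, a rotation vector about the world's x, y, z as a fraction of full scale; "dx", "dy", "dz": the shift along the world's x, y, z as a fraction of full scale; "hand": the closure, from 0 (fully open) to 1 (shut). In form: [{"wx": .., "wy": .., "wz": .., "dx": .., "dy": .., "dz": .., "hand": ..}, ...]. A call has 1 to 5 rows; each row shifts and turns the commanded pose from where the row before left it; what a row does not reach is not made up. Full scale, the value 1, is 0.25 m for a shift and 2 rad for a turn. A row lasts 1/12 s, in which the tool goes at most 41.7 mm and 7.16 degrees, less where a joint would pass 70% of its speed; a pose out of reach is approached as far as the arm can. A call with a number of a shift or a turn outside -1 to 1 is refused whole. A call with a gripper value outside its range is refused whole. The fingers move at their own pace and stop on an object; FORCE is the grip in N (left out, the last holds). Time passes only in rows, so rows that do not move let the fingers close. It gives the time, the measured TCP pose, the force, the opening and the grip force at its end, in the units of the state.
- r.get_state(): the state, without advancing time (a new reading comes with each control period).
- r.snapshot(name): name is "scene" or "top" or "wrist"; returns the picture (480x640x3 uint8, red, green, blue); there is no depth.
- r.camera_info(name): a dict with "mtx" (3x3 intrinsics, pixels), "R" (3x3) and "t" (3): a world point X has camera coordinates R X + t. Camera axes: x right, y down, z forward; pixel columns grow to the right and rows downward; lengths in m; the calibration is good to about 2 mm. A picture is of the moment at which its call begins: read the wrist's pose just before it. camera_info takes no time and is no camera call; for the wrist camera it gives the pose at the moment of the call.
- r.finish_job(): hands the job in; it is judged then, once.
Trained networks look in the newest picture that a camera, given by its name, has taken for a name from the list of things; names that differ only in an ending like _2 or _b are one class to them, and where a whole thing is asked for, a point or a joint stands for the part that bears it (a point fixed in the world has none). Each returns a list of dicts, best first, with "p" (0 to 1); they miss things now and then, are a little off and sometimes report something else, mostly with a low value. They report only what shows in the picture. A call takes as long as a camera call. They do not tell look-alikes from the thing itself.
- r.search_frame(camera, query): "bbox" ([left, top, right, bottom] in pixels, round what is visible of it).
- r.masks_of(camera, query): "region" (480x640 bool, what is visible of it) and "bbox" ([left, top, right, bottom] in pixels, round what is visible of it).
The state is a dict: "clock": time; "q": joint angles; "qd": joint speeds; "joint_torque": joint torques, N m; "tool_pos": TCP position; "eef_rot": TCP orientation; "contact_force": force on the tool from outside, world axes, zero at the start; "moment": the same for the moment, N m; "opening": opening from 0.0 (shut) to 1.0 (fully open); "finger_force": force on a finger pad.
Only numpy, scipy, OpenCV 4.12 (cv2) and the standard library are available. Lean on these libraries where they do the work, as an engineer would, in place of code of your own. Each camera call takes 0.05 s, during which the arm holds its last target. There are 200 camera calls.

## Task

Sort the loose parts on the green bench into the kitting trays: both transformers into the blue tray and both capacitors into the red tray, one part to a bay, and the heat sink into the white tray. Set each part down upright and flat on the floor of its bay, do not drop or toss it, and leave the bottle and the solder spool where they stand.

Things in the scene. Friction and masses are not known exactly. Their poses are not given: they have to be found in the camera images.
- yellow_transformer: Mains transformer, standing: black plastic foot 44 x 36 mm and 5 mm thick, dark laminated steel core 44 (x) x 18 (y) mm up to 38 mm high, and a yellow winding 30 (x) x 36 (y) mm from 5 to 34 mm high; grip it across the winding, along its y (36 mm). About 160 g. Origin at the centre of its underside, z up. Belongs in the blue tray.
- orange_transformer: Mains transformer, standing: black plastic foot 44 x 36 mm and 5 mm thick, dark laminated steel core 44 (x) x 18 (y) mm up to 38 mm high, and an orange winding 30 (x) x 36 (y) mm from 5 to 34 mm high; grip it across the winding, along its y (36 mm). About 160 g. Origin at the centre of its underside, z up. Belongs in the blue tray.
- blue_capacitor: Upright cylinder capacitor, 35 mm in diameter and 45 mm high, blue sleeve, silvery rim on top with two small brass studs (up to 49 mm). About 70 g. Origin at the centre of its underside, z up. Belongs in the red tray.
- black_capacitor: Upright cylinder capacitor, 35 mm in diameter and 45 mm high, black sleeve, silvery rim on top with two small brass studs (up to 49 mm). About 70 g. Origin at the centre of its underside, z up. Belongs in the red tray.
- heat_sink: Bare aluminium heat sink, standing: five upright parallel fins joined by a web at mid-length, 40 (x, along the fins) x 30 (y, across the fins) x 42 mm high; grip it across the two outer fins, along its y (30 mm). About 60 g. Origin at the centre of its underside, z up. Belongs in the white tray.
- blue_tray: Blue shallow kitting tray with two open bays side by side along its y, fixed to the bench. Outside 72 (x) x 152 (y) mm, walls and middle divider 4 mm thick and 12 mm high, floor 3 mm thick. Each bay is 64 (x) x 70 (y) mm inside, the bay centres lie at y = +37 and -37 mm. Origin under the tray's centre at bench height, z up. For the two transformers, one in each bay.
- red_tray: Red shallow kitting tray with two open bays side by side along its y, fixed to the bench. Outside 72 (x) x 152 (y) mm, walls and middle divider 4 mm thick and 12 mm high, floor 3 mm thick. Each bay is 64 (x) x 70 (y) mm inside, the bay centres lie at y = +37 and -37 mm. Origin under the tray's centre at bench height, z up. For the two capacitors, one in each bay.
- white_tray: White shallow kitting tray with a single open bay, fixed to the bench. Outside 72 (x) x 78 (y) mm, walls 4 mm thick and 12 mm high, floor 3 mm thick; the bay is 64 (x) x 70 (y) mm inside and centred on the tray. Origin under the tray's centre at bench height, z up. For the heat sink.
- bottle: Bystander: amber glass bottle with a white cap, 40 mm in diameter, 100 mm high, standing at one side of the work. Leave it alone. Origin at the centre of its underside.
- spool: Bystander: solder spool lying flat, grey flanges 54 mm in diameter, 40 mm high, at the other side of the work. Leave it alone. Origin at the centre of its underside.
Mind the look-alikes: they are no part of the job. What is shaped like the orange_transformer but pink is not meant. Of the things that look like the white_tray, the smaller one is meant.

How it is judged:
By the outcome, as a careful person would: the job done as asked, in the order asked, and still so for the second after the job is handed in, with the robot touching nothing.
It also fails if it takes over 114 s, if anything falls off the work surface, if the arm or the gripper's body presses on something with over 40 N, if the wrist force passes 120 N, or if a joint passes its speed limit or range.

## Working session

There is one attempt and no reset: what is moved stays moved. The work goes in short steps, Python scripts to look and compute and a shell command to move; the robot and the scene stay as the last step left them, time stands still between calls to the robot, and variables do not carry over. Pictures are saved under pics/ and viewed, at most 14 in all, crops included, and the job is handed in when it is done.

```bash
ls; mkdir -p pics; python3 - <<'E'
from plant import r
import cv2
s=r.get_state();print(s['clock'],s['tool_pos'],s['eef_rot'],s['opening'],r.grip_point_offset)
for n in('scene','top'):
    im=r.snapshot(n);cv2.imwrite(f'pics/{n}0.png',im[:,:,::-1])
    c=r.camera_info(n);print(n,c)
E
```

```text
pics
0.0 [ 0.16157675 -0.60311282  0.23792356] [ 9.91436638e-01  1.30585573e-01 -1.83190639e-04 -8.75770181e-04] 1.0013145484696166 0.0187
scene {'mtx': array([[569.58442907,   0.        , 313.53568426],
       [  0.        , 569.58442907, 244.62103034],
       [  0.        ,   0.        ,   1.        ]]), 'R': array([[-0.81997039,  0.57234538, -0.00832655],
       [ 0.47072085,  0.6659587 , -0.5787235 ],
       [-0.32568459, -0.47845561, -0.81548132]]), 't': array([ 0.45942127, -0.23620143,  1.50877478])}
top {'mtx': array([[488.02152575,   0.        , 314.57238445],
       [  0.        , 488.02152575, 237.2230963 ],
       [  0.        ,   0.        ,   1.        ]]), 'R': array([[ 0.00943372, -0.99995036,  0.0032078 ],
       [-0.98975936, -0.00979442, -0.14240957],
       [ 0.14243392, -0.0018315 , -0.98980262]]), 't': array([-0.00440404,  0.55795042,  1.21041747])}
```

View pics/top0.png

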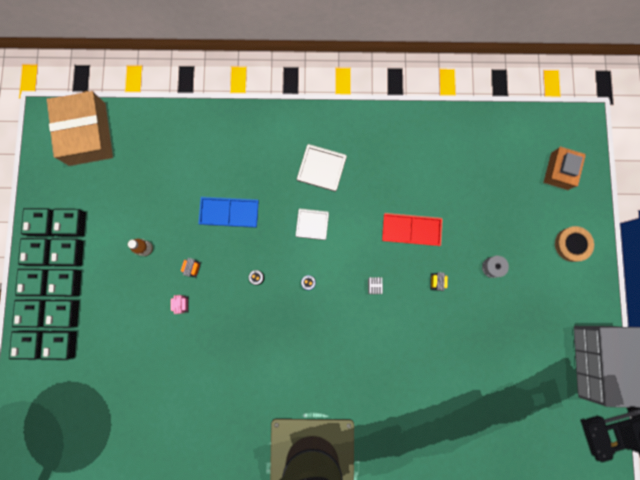

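View pics/scene0.png

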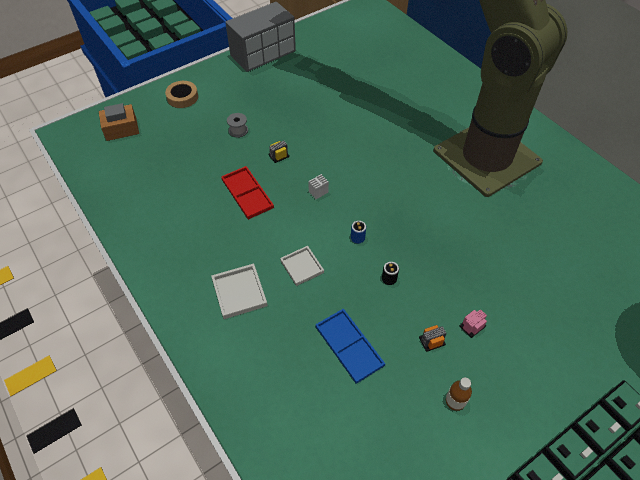

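The top view shows the orange transformer at (190,267), pink decoy at (179,304), black and blue capacitors at (256,277) and (308,283), heat sink at (376,285) and yellow transformer at (440,281). The blue tray is at (229,212), the small white tray at (312,224) and the red tray at (412,229). I'll fit poses to the masks from both cameras.

```bash
cat > h.py <<'E'
import numpy as np, cv2
from scipy.optimize import minimize
from plant import r
def box(a,b,z0,z1): return np.array([[x,y,z] for x in(-a/2,a/2) for y in(-b/2,b/2) for z in(z0,z1)])/1000
def cyl(d,z0,z1): return np.array([[d/2*np.cos(t),d/2*np.sin(t),z] for t in np.linspace(0,2*np.pi,25) for z in(z0,z1)])/1000
TR=[box(44,36,0,5),box(44,18,0,38),box(30,36,5,34)]
M=dict(yellow_transformer=TR,orange_transformer=TR,blue_capacitor=[cyl(35,0,45)],black_capacitor=[cyl(35,0,45)],
 heat_sink=[box(40,30,0,42)],blue_tray=[box(72,152,0,12)],red_tray=[box(72,152,0,12)],white_tray=[box(72,78,0,12)],
 bottle=[cyl(40,0,75),cyl(20,75,100)],spool=[cyl(54,0,40)])
def world(px,c,z):
    d=c['R'].T@np.linalg.inv(c['mtx'])@[px[0],px[1],1]; o=-c['R'].T@c['t']
    return (o+d*(z-o[2])/d[2])[:2]
def render(name,p,c,bb,k=4,z=0):
    im=np.zeros(((bb[3]-bb[1])*k,(bb[2]-bb[0])*k),np.uint8); C,S=np.cos(p[2]),np.sin(p[2])
    for b in M[name]:
        X=b@np.array([[C,-S,0],[S,C,0],[0,0,1]]).T+[p[0],p[1],z]
        q=(X@c['R'].T+c['t'])@c['mtx'].T; q=q[:,:2]/q[:,2:]
        q=((q+.5-bb[:2])*k-.5)*16
        cv2.fillConvexPoly(im,cv2.convexHull(q.round().astype(np.int32)),255,shift=4)
    return cv2.resize(im,None,fx=1/k,fy=1/k,interpolation=cv2.INTER_AREA)/255.
def fit(name,views,yaws=(0,.5,1,1.5,2,2.5),z=0):
    """views: list of (mask,cam). returns (p,cost fraction)"""
    V=[]
    for m,c in views:
        v,u=np.nonzero(m); bb=np.array([max(u.min()-12,0),max(v.min()-12,0),min(u.max()+13,640),min(v.max()+13,480)])
        V.append((m[bb[1]:bb[3],bb[0]:bb[2]].astype(float),c,bb))
    m,c=views[0]; v,u=np.nonzero(m); g=world((u.mean(),v.mean()),c,z+M[name][-1][:,2].max()*.5)
    f=lambda p:sum(((render(name,p,c,bb,z=z)-m)**2).sum()/m.sum() for m,c,bb in V)/len(V)
    best=None
    for y in ((0,) if 'capac' in name or name in('bottle','spool') else yaws):
        s=minimize(f,[*g,y],method='Nelder-Mead',options=dict(initial_simplex=[[*g,y],[g[0]+.008,g[1],y],[g[0],g[1]+.008,y],[*g,y+.4]],maxiter=150))
        if best is None or s.fun<best.fun: best=s
    return best.x,best.fun
E
python3 - <<'E'
from h import *
import pickle
C={n:r.camera_info(n) for n in('top','scene')}
for n in('top','scene'): r.snapshot(n)
D={}
for name in M:
    D[name]={}
    for n in C:
        D[name][n]=[(round(d['p'],2),list(map(int,d['bbox'])),d['region']) for d in r.masks_of(n,name) if d['p']>.3]
        print(name,n,[(d[0],d[1]) for d in D[name][n]])
pickle.dump((C,D),open('d.pkl','wb'))
for name in M:
    if all(D[name][n] for n in C):
        # pair candidates by position
        for t in D[name]['top'][:4]:
          for s in D[name]['scene'][:4]:
            a,b=[world(((q[1][0]+q[1][2])/2,(q[1][1]+q[1][3])/2),C[n],.015) for q,n in((t,'top'),(s,'scene'))]
            if np.hypot(*(a-b))<.04:
                print(name,*[np.round(x,4) for x in fit(name,[(t[2],C['top']),(s[2],C['scene'])])],t[1],s[1])
E
```

```text
yellow_transformer top [(0.85, [431, 270, 447, 290])]
yellow_transformer scene [(0.77, [271, 143, 290, 162])]
orange_transformer top [(0.78, [170, 296, 191, 314]), (0.53, [180, 259, 201, 278])]
orange_transformer scene [(0.88, [459, 310, 485, 335]), (0.82, [418, 324, 447, 352])]
blue_capacitor top [(0.48, [299, 273, 316, 288])]
blue_capacitor scene [(0.59, [382, 262, 399, 287]), (0.54, [352, 222, 369, 243])]
black_capacitor top [(0.67, [249, 270, 265, 285])]
black_capacitor scene [(0.71, [383, 260, 398, 285])]
heat_sink top [(0.5, [370, 277, 380, 291])]
heat_sink scene [(0.62, [310, 173, 327, 201])]
blue_tray top [(0.82, [196, 197, 260, 228])]
blue_tray scene [(0.76, [316, 308, 385, 382])]
red_tray top [(0.84, [382, 213, 441, 244])]
red_tray scene [(0.92, [224, 166, 271, 217])]
white_tray top [(0.67, [297, 209, 330, 240]), (0.58, [298, 147, 343, 190])]
white_tray scene [(0.96, [211, 263, 267, 320]), (0.92, [280, 246, 323, 286])]
bottle top [(0.57, [128, 240, 153, 258])]
bottle scene [(0.94, [446, 379, 474, 410])]
spool top [(0.74, [481, 253, 508, 280])]
spool scene [(0.96, [225, 112,
[... 345 characters left out ...]
3, 316, 288] [352, 222, 369, 243]
black_capacitor [ 0.4545  0.1487 -0.0534] 0.087 [249, 270, 265, 285] [383, 260, 398, 285]
heat_sink [ 0.4375 -0.1549  3.149 ] 0.0696 [370, 277, 380, 291] [310, 173, 327, 201]
blue_tray [0.6283 0.2288 3.097 ] 0.025 [196, 197, 260, 228] [316, 308, 385, 382]
red_tray [ 0.5862 -0.2561  3.0669] 0.022 [382, 213, 441, 244] [224, 166, 271, 217]
white_tray [0.5982 0.0079 3.0365] 0.0534 [297, 209, 330, 240] [280, 246, 323, 286]
white_tray [ 0.7533 -0.0103  1.5822] 0.443 [298, 147, 343, 190] [211, 263, 267, 320]
bottle [0.5294 0.4438 0.2519] 0.1224 [128, 240, 153, 258] [446, 379, 474, 410]
spool [ 0.4893 -0.466   0.1384] 0.0732 [481, 253, 508, 280] [225, 112, 250, 136]
```

```bash

python3 -m jog '[{"dx":0.096,"dy":0.095,"wz":-0.018},{"dx":0.096,"dy":0.095,"wz":-0.018},{"dx":0.096,"dy":0.095,"wz":-0.018},{"dx":0.096,"dy":0.095,"wz":-0.018}]' 20
python3 -m jog '[{"dx":0.096,"dy":0.095,"wz":-0.018},{"dx":0.096,"dy":0.095,"wz":-0.018},{"dx":0.096,"dy":0.095,"wz":-0.018},{"dx":0.096,"dy":0.095,"wz":-0.018}]'
python3 -m jog '[{"dx":0.096,"dy":0.095,"wz":-0.018},{"dx":0.096,"dy":0.095,"wz":-0.018},{"dx":0.096,"dy":0.095,"wz":-0.018},{"dx":0.096,"dy":0.095,"wz":-0.018},{"dx":0}]'
cat >> h.py <<'E'
def tool():
    from scipy.spatial.transform import Rotation as R
    s=r.get_state(); x=R.from_quat(s['eef_rot']).as_matrix(); return s['tool_pos'],np.arctan2(x[1,0],x[0,0]),x[:,2],s
def look(names,file=None,z=0):
    c=r.camera_info('wrist'); im=r.snapshot('wrist')
    p,y,a,s=tool(); print('clock %.2f'%s['clock'],'tcp',p.round(4),'yaw %.3f'%y,'axis',a.round(3),'open %.3f'%s['opening'])
    if file: cv2.imwrite(file,im[:,:,::-1])
    for n in names:
        for d in r.masks_of('wrist',n):
            if d['p']<.3: continue
            q,f=fit(n,[(d['region'],c)],z=z)
            print(n,round(d['p'],2),list(map(int,d['bbox'])),'pose',q.round(4),'cost %.3f'%f)
E
python3 -c "
from h import *
look(['yellow_transformer','red_tray'],'pics/w1.png')"
```

```text
clock 1.25 tcp [ 0.1618 -0.6037  0.2387] yaw 0.262 axis [ 0. -0. -1.] open 0.999invalid input
invalid input
invalid input
```

View pics/w1.png

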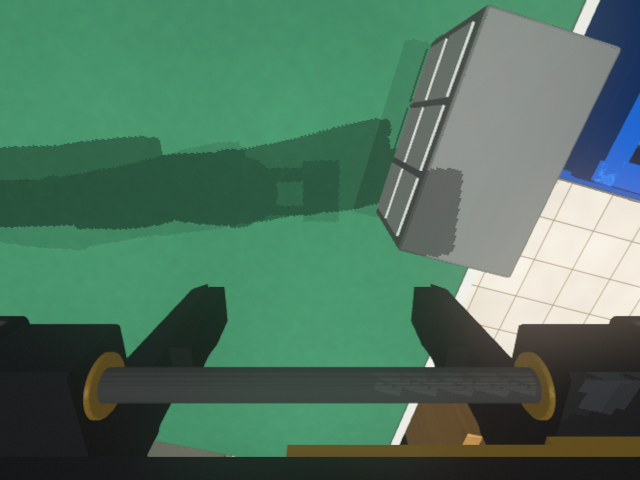

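The wrist view shows the shadow and the grey organiser, so the arm hasn't moved. The rows were probably refused because keys were missing, so I'll write them out in full.

```bash

python3 -m jog '[{"wx":0,"wy":0,"wz":-0.018,"dx":0.096,"dy":0.095,"dz":0,"hand":0},{"wx":0,"wy":0,"wz":-0.018,"dx":0.096,"dy":0.095,"dz":0,"hand":0},{"wx":0,"wy":0,"wz":-0.018,"dx":0.096,"dy":0.095,"dz":0,"hand":0},{"wx":0,"wy":0,"wz":-0.018,"dx":0.096,"dy":0.095,"dz":0,"hand":0}]' 20
python3 -m jog '[{"wx":0,"wy":0,"wz":-0.018,"dx":0.096,"dy":0.095,"dz":0,"hand":0},{"wx":0,"wy":0,"wz":-0.018,"dx":0.096,"dy":0.095,"dz":0,"hand":0},{"wx":0,"wy":0,"wz":-0.018,"dx":0.096,"dy":0.095,"dz":0,"hand":0},{"wx":0,"wy":0,"wz":-0.018,"dx":0.096,"dy":0.095,"dz":0,"hand":0}]'
python3 -m jog '[{"wx":0,"wy":0,"wz":-0.018,"dx":0.096,"dy":0.095,"dz":0,"hand":0},{"wx":0,"wy":0,"wz":-0.018,"dx":0.096,"dy":0.095,"dz":0,"hand":0},{"wx":0,"wy":0,"wz":-0.018,"dx":0.096,"dy":0.095,"dz":0,"hand":0},{"wx":0,"wy":0,"wz":-0.018,"dx":0.096,"dy":0.095,"dz":0,"hand":0},{"wx":0,"wy":0,"wz":0,"dx":0,"dy":0,"dz":0,"hand":0}]'
python3 -c "
from h import *
look(['yellow_transformer','red_tray'],'pics/w2.png')"
```

```text
clock: 1.68
tool_pos: [0.2586, -0.5077, 0.2388]
eef_rot: [0.998, 0.058, 0.0, 0.0]
contact_force: [-0.4, 0.6, -0.0]
opening: 0.999
finger_force: 0.0
clock: 2.02
tool_pos: [0.3549, -0.4125, 0.2389]
eef_rot: [1.0, -0.014, 0.0, 0.0]
contact_force: [-0.2, -0.0, -0.9]
opening: 1.003
finger_force: 0.0
clock: 2.43
tool_pos: [0.4566, -0.3113, 0.2389]
eef_rot: [0.997, -0.08, 0.002, -0.002]
contact_force: [-0.2, 0.8, 0.6]
opening: 1.0
finger_force: 0.0
clock 2.48 tcp [ 0.4535 -0.3146  0.2388] yaw -0.162 axis [ 0.002  0.002 -1.   ] open 0.998
yellow_transformer 0.83 [310, 182, 348, 230] pose [ 0.4483 -0.3215  3.063 ] cost 0.023
red_tray 0.69 [162, 31, 326, 126] pose [ 0.5848 -0.2574 -0.0798] cost 0.007
```

View pics/w2.png

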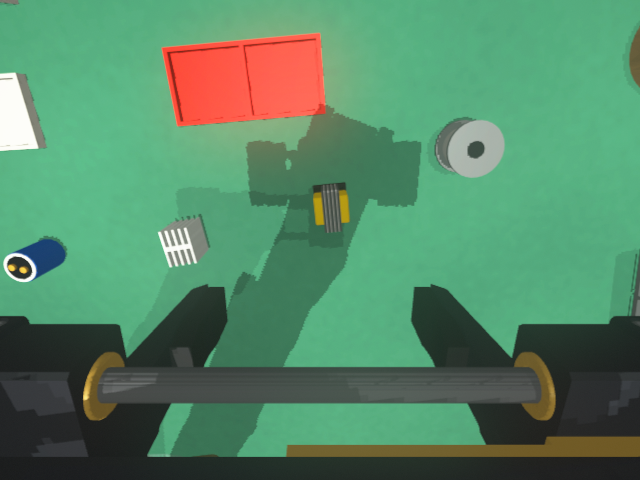

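The wrist view shows the yellow transformer at (330,208) with its core nearly upright in the image. The heat sink is at (183,240), the spool at (475,148) and the red tray at (245,78). The pose fits agree with the other cameras, so I'll grasp.

```bash

python3 -m jog '[{"wx":0,"wy":0,"wz":0.042,"dx":-0.006,"dy":-0.011,"dz":-0.14,"hand":0},{"wx":0,"wy":0,"wz":0,"dx":0,"dy":0,"dz":-0.14,"hand":0},{"wx":0,"wy":0,"wz":0,"dx":0,"dy":0,"dz":-0.14,"hand":0},{"wx":0,"wy":0,"wz":0,"dx":0,"dy":0,"dz":-0.14,"hand":0},{"wx":0,"wy":0,"wz":0,"dx":0,"dy":0,"dz":-0.14,"hand":0}]'
python3 -m jog '[{"wx":0,"wy":0,"wz":0,"dx":0,"dy":0,"dz":-0.14,"hand":0},{"wx":0,"wy":0,"wz":0,"dx":0,"dy":0,"dz":-0.068,"hand":0},{"wx":0,"wy":0,"wz":0,"dx":0,"dy":0,"dz":0,"hand":0},{"wx":0,"wy":0,"wz":0,"dx":0,"dy":0,"dz":0,"hand":0},{"wx":0,"wy":0,"wz":0,"dx":0,"dy":0,"dz":0,"hand":0}]'
python3 -m jog '[{"wx":0,"wy":0,"wz":0,"dx":0,"dy":0,"dz":0,"hand":0.5},{"wx":0,"wy":0,"wz":0,"dx":0,"dy":0,"dz":0,"hand":1},{"wx":0,"wy":0,"wz":0,"dx":0,"dy":0,"dz":0,"hand":1},{"wx":0,"wy":0,"wz":0,"dx":0,"dy":0,"dz":0,"hand":1},{"wx":0,"wy":0,"wz":0,"dx":0,"dy":0,"dz":0,"hand":1}]' 20
python3 -m jog '[{"wx":0,"wy":0,"wz":0,"dx":0,"dy":0,"dz":0,"hand":1},{"wx":0,"wy":0,"wz":0,"dx":0,"dy":0,"dz":0,"hand":1},{"wx":0,"wy":0,"wz":0,"dx":0,"dy":0,"dz":0,"hand":1}]'
```

```text
clock: 3.0
tool_pos: [0.4467, -0.3238, 0.0626]
eef_rot: [0.999, -0.045, 0.0, 0.001]
contact_force: [0.8, 0.1, 0.8]
opening: 0.999
finger_force: 0.0
clock: 3.42
tool_pos: [0.4482, -0.3231, 0.013]
eef_rot: [0.999, -0.044, 0.001, 0.001]
contact_force: [-0.0, -0.5, -0.1]
opening: 0.998
finger_force: 0.0
clock: 3.83
tool_pos: [0.4486, -0.3216, 0.0122]
eef_rot: [0.999, -0.043, 0.0, 0.0]
contact_force: [0.0, -0.4, 0.4]
opening: 0.651
finger_force: 0.0
clock: 4.08
tool_pos: [0.4483, -0.3214, 0.0117]
eef_rot: [0.999, -0.043, -0.0, 0.0]
contact_force: [-0.1, -0.2, -0.2]
opening: 0.418
finger_force: 0.6
```

```bash

python3 -m jog '[{"wx":0,"wy":0,"wz":0,"dx":0,"dy":0,"dz":0,"hand":1},{"wx":0,"wy":0,"wz":0,"dx":0,"dy":0,"dz":0,"hand":1},{"wx":0,"wy":0,"wz":0,"dx":0,"dy":0,"dz":0.06,"hand":1},{"wx":0,"wy":0,"wz":0,"dx":0,"dy":0,"dz":0.12,"hand":1},{"wx":0,"wy":0,"wz":0,"dx":0,"dy":0,"dz":0.12,"hand":1}]' 30
python3 -m jog '[{"wx":0,"wy":0,"wz":0.02,"dx":0.026,"dy":0.073,"dz":0.06,"hand":1},{"wx":0,"wy":0,"wz":0,"dx":0.051,"dy":0.146,"dz":0,"hand":1},{"wx":0,"wy":0,"wz":0,"dx":0.051,"dy":0.146,"dz":0,"hand":1},{"wx":0,"wy":0,"wz":0,"dx":0.051,"dy":0.146,"dz":0,"hand":1},{"wx":0,"wy":0,"wz":0,"dx":0.051,"dy":0.146,"dz":0,"hand":1}]'
python3 -m jog '[{"wx":0,"wy":0,"wz":0,"dx":0.051,"dy":0.146,"dz":0,"hand":1},{"wx":0,"wy":0,"wz":0,"dx":0.051,"dy":0.146,"dz":0,"hand":1},{"wx":0,"wy":0,"wz":0,"dx":0.051,"dy":0.146,"dz":0,"hand":1},{"wx":0,"wy":0,"wz":0,"dx":0.051,"dy":0.146,"dz":0,"hand":1},{"wx":0,"wy":0,"wz":0,"dx":0.051,"dy":0.146,"dz":0,"hand":1}]'
python3 -m jog '[{"wx":0,"wy":0,"wz":0,"dx":0.051,"dy":0.146,"dz":0,"hand":1},{"wx":0,"wy":0,"wz":0,"dx":0.051,"dy":0.146,"dz":0,"hand":1},{"wx":0,"wy":0,"wz":0,"dx":0.051,"dy":0.146,"dz":0,"hand":1},{"wx":0,"wy":0,"wz":0,"dx":0.051,"dy":0.146,"dz":0,"hand":1},{"wx":0,"wy":0,"wz":0,"dx":0.026,"dy":0.073,"dz":0,"hand":1}]'
python3 -m jog '[{"wx":0,"wy":0,"wz":0,"dx":0,"dy":0,"dz":0,"hand":1},{"wx":0,"wy":0,"wz":0,"dx":0,"dy":0,"dz":0,"hand":1},{"wx":0,"wy":0,"wz":0,"dx":0,"dy":0,"dz":0,"hand":1}]'
python3 -c "
from h import *
look(['blue_tray','orange_transformer'],'pics/w3.png')"
```

```text
clock: 4.5
tool_pos: [0.4472, -0.3207, 0.0864]
eef_rot: [0.999, -0.043, -0.002, -0.001]
contact_force: [1.0, 0.3, -1.2]
opening: 0.407
finger_force: 29.9
clock: 4.92
tool_pos: [0.5059, -0.1556, 0.1017]
eef_rot: [1.0, -0.023, -0.0, -0.0]
contact_force: [1.3, -0.1, -1.0]
opening: 0.41
finger_force: 29.9
clock: 5.33
tool_pos: [0.5694, 0.0273, 0.1014]
eef_rot: [1.0, -0.023, -0.0, 0.0]
contact_force: [0.4, -0.7, -1.7]
opening: 0.401
finger_force: 29.9
clock: 5.75
tool_pos: [0.6272, 0.1971, 0.1013]
eef_rot: [1.0, -0.02, 0.0, -0.002]
contact_force: [0.1, 0.9, -1.7]
opening: 0.409
finger_force: 29.9
clock: 6.0
tool_pos: [0.6263, 0.1877, 0.1012]
eef_rot: [1.0, -0.024, -0.001, 0.001]
contact_force: [0.3, -0.3, -1.4]
opening: 0.405
finger_force: 29.9
clock 6.05 tcp [0.6264 0.187  0.1013] yaw -0.049 axis [-0.002 -0.002 -1.   ] open 0.403
blue_tray 0.77 [149, 188, 369, 289] pose [ 0.6269  0.2276 -0.0394] cost 0.172
blue_tray 0.32 [501, 216, 634, 313] pose [0.5873 0.0068 1.5514] cost 0.335
```

View pics/w3.png

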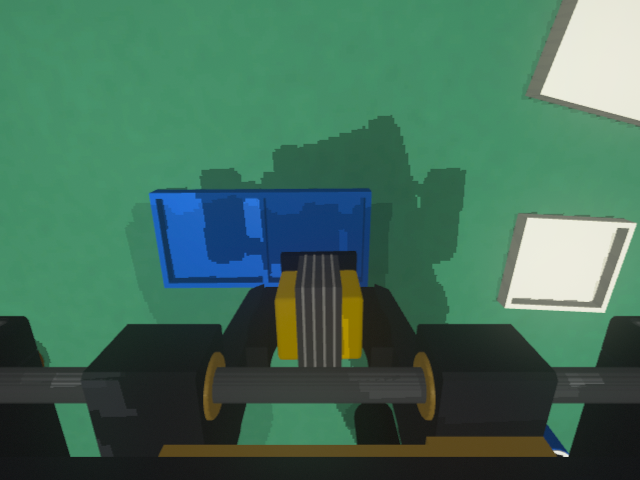

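The wrist view shows the yellow transformer held upright over the right bay of the blue tray. I'll lower and release it.

```bash

python3 -m jog '[{"wx":0,"wy":0,"wz":0,"dx":0,"dy":0.004,"dz":-0.08,"hand":1},{"wx":0,"wy":0,"wz":0,"dx":0,"dy":0,"dz":-0.12,"hand":1},{"wx":0,"wy":0,"wz":0,"dx":0,"dy":0,"dz":-0.08,"hand":1},{"wx":0,"wy":0,"wz":0,"dx":0,"dy":0,"dz":-0.03,"hand":1},{"wx":0,"wy":0,"wz":0,"dx":0,"dy":0,"dz":-0.01,"hand":1}]'
python3 -m jog '[{"wx":0,"wy":0,"wz":0,"dx":0,"dy":0,"dz":-0.01,"hand":1},{"wx":0,"wy":0,"wz":0,"dx":0,"dy":0,"dz":-0.01,"hand":1},{"wx":0,"wy":0,"wz":0,"dx":0,"dy":0,"dz":-0.006,"hand":1},{"wx":0,"wy":0,"wz":0,"dx":0,"dy":0,"dz":0,"hand":1}]'
```

```text
clock: 6.57
tool_pos: [0.6259, 0.189, 0.0202]
eef_rot: [1.0, -0.024, -0.002, 0.001]
contact_force: [0.5, 0.9, -0.7]
opening: 0.406
finger_force: 29.9
clock: 6.9
tool_pos: [0.6276, 0.1906, 0.016]
eef_rot: [1.0, -0.023, 0.001, -0.0]
contact_force: [-0.4, -0.6, -2.2]
opening: 0.408
finger_force: 29.9
```

```bash

python3 -m jog '[{"wx":0,"wy":0,"wz":0,"dx":0,"dy":0,"dz":-0.006,"hand":1},{"wx":0,"wy":0,"wz":0,"dx":0,"dy":0,"dz":0,"hand":1},{"wx":0,"wy":0,"wz":0,"dx":0,"dy":0,"dz":0,"hand":1}]'
python3 -m jog '[{"wx":0,"wy":0,"wz":0,"dx":0,"dy":0,"dz":0,"hand":0.4},{"wx":0,"wy":0,"wz":0,"dx":0,"dy":0,"dz":0,"hand":0.4},{"wx":0,"wy":0,"wz":0,"dx":0,"dy":0,"dz":0,"hand":0.4},{"wx":0,"wy":0,"wz":0,"dx":0,"dy":0,"dz":0,"hand":0.4},{"wx":0,"wy":0,"wz":0,"dx":0,"dy":0,"dz":0,"hand":0.4}]'
python3 -m jog '[{"wx":0,"wy":0,"wz":0,"dx":0,"dy":0,"dz":0.08,"hand":0.4},{"wx":0,"wy":0,"wz":0,"dx":0,"dy":0,"dz":0.15,"hand":0},{"wx":0,"wy":0,"wz":0,"dx":0,"dy":0,"dz":0.15,"hand":0},{"wx":0,"wy":0,"wz":0,"dx":0,"dy":0,"dz":0.15,"hand":0},{"wx":0,"wy":0,"wz":-0.02,"dx":-0.09,"dy":0.08,"dz":0.1,"hand":0}]'
python3 -m jog '[{"wx":0,"wy":0,"wz":-0.031,"dx":-0.11,"dy":0.098,"dz":0.1,"hand":0},{"wx":0,"wy":0,"wz":-0.031,"dx":-0.11,"dy":0.098,"dz":0.05,"hand":0},{"wx":0,"wy":0,"wz":-0.031,"dx":-0.11,"dy":0.098,"dz":0,"hand":0},{"wx":0,"wy":0,"wz":0,"dx":-0.11,"dy":0.098,"dz":0,"hand":0},{"wx":0,"wy":0,"wz":0,"dx":-0.06,"dy":0.044,"dz":0,"hand":0}]'
python3 -m jog '[{"wx":0,"wy":0,"wz":0,"dx":0,"dy":0,"dz":0,"hand":0},{"wx":0,"wy":0,"wz":0,"dx":0,"dy":0,"dz":0,"hand":0},{"wx":0,"wy":0,"wz":0,"dx":0,"dy":0,"dz":0,"hand":0}]'
python3 -c "
from h import *
look(['blue_tray','orange_transformer','yellow_transformer'],'pics/w4.png')"
```

```text
clock: 7.15
tool_pos: [0.6278, 0.1907, 0.0148]
eef_rot: [1.0, -0.023, 0.001, -0.0]
contact_force: [-0.2, 0.4, 4.7]
opening: 0.404
finger_force: 29.9
clock: 7.57
tool_pos: [0.6269, 0.1905, 0.0136]
eef_rot: [1.0, -0.023, -0.0, 0.0]
contact_force: [0.5, 0.5, 0.5]
opening: 0.602
finger_force: 0.0
clock: 7.98
tool_pos: [0.6106, 0.2045, 0.1753]
eef_rot: [0.999, -0.048, 0.005, 0.001]
contact_force: [0.7, -0.5, 0.8]
opening: 0.881
finger_force: 0.0
clock: 8.4
tool_pos: [0.477, 0.3225, 0.2073]
eef_rot: [0.991, -0.133, -0.001, -0.001]
contact_force: [-0.6, 0.8, 0.0]
opening: 1.0
finger_force: 0.0
clock: 8.65
tool_pos: [0.4825, 0.3168, 0.2073]
eef_rot: [0.991, -0.136, 0.001, 0.0]
contact_force: [-0.3, -1.3, -0.8]
opening: 1.001
finger_force: 0.0
clock 8.70 tcp [0.4828 0.3164 0.2073] yaw -0.275 axis [ 0.001 -0.001 -1.   ] open 1.001
blue_tray 0.75 [279, 0, 466, 87] pose [ 0.6271  0.2276 -0.0417] cost 0.181
orange_transformer 0.63 [298, 269, 342, 329] pose [0.3836 0.3425 3.1825] cost 0.025
orange_transformer 0.58 [297, 190, 335, 240] pose [ 0.4779  0.3189 -0.2629] cost 0.016
yellow_transformer 0.6 [389, 2, 447, 38] pose [ 0.6287  0.1899 -0.029 ] cost 0.029
```

View pics/w4.png

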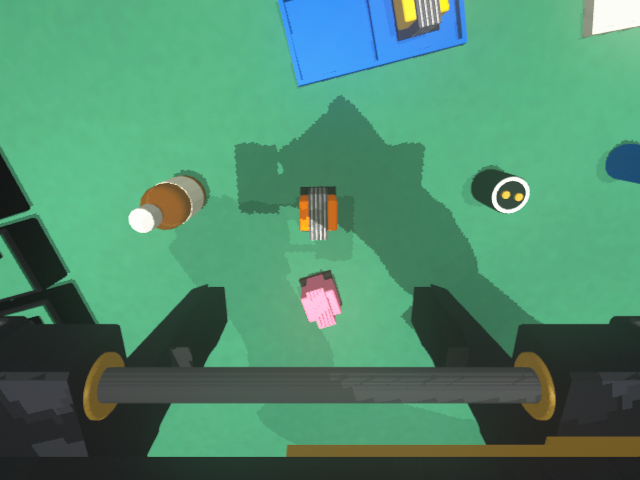

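The yellow transformer sits flat in its bay at (420,15). Orange is at (318,213), the pink decoy at (321,298) and the bottle at (170,205) is clear of the gripper. I'll grasp orange.

```bash

python3 -m jog '[{"wx":0,"wy":0,"wz":0.006,"dx":-0.004,"dy":-0.003,"dz":-0.14,"hand":0},{"wx":0,"wy":0,"wz":0,"dx":0,"dy":0,"dz":-0.14,"hand":0},{"wx":0,"wy":0,"wz":0,"dx":0,"dy":0,"dz":-0.14,"hand":0},{"wx":0,"wy":0,"wz":0,"dx":0,"dy":0,"dz":-0.14,"hand":0.2},{"wx":0,"wy":0,"wz":0,"dx":0,"dy":0,"dz":-0.14,"hand":0.3}]' 20
python3 -m jog '[{"wx":0,"wy":0,"wz":0,"dx":0,"dy":0,"dz":-0.08,"hand":0.4},{"wx":0,"wy":0,"wz":0,"dx":0,"dy":0,"dz":0,"hand":0.4},{"wx":0,"wy":0,"wz":0,"dx":0,"dy":0,"dz":0,"hand":0.4},{"wx":0,"wy":0,"wz":0,"dx":0,"dy":0,"dz":0,"hand":0.5},{"wx":0,"wy":0,"wz":0,"dx":0,"dy":0,"dz":0,"hand":1}]'
python3 -m jog '[{"wx":0,"wy":0,"wz":0,"dx":0,"dy":0,"dz":0,"hand":1},{"wx":0,"wy":0,"wz":0,"dx":0,"dy":0,"dz":0,"hand":1},{"wx":0,"wy":0,"wz":0,"dx":0,"dy":0,"dz":0,"hand":1}]' 30
python3 -m jog '[{"wx":0,"wy":0,"wz":0,"dx":0,"dy":0,"dz":0,"hand":1},{"wx":0,"wy":0,"wz":0,"dx":0,"dy":0,"dz":0,"hand":1}]' 30
```

```text
clock: 9.27
tool_pos: [0.4813, 0.3165, 0.0306]
eef_rot: [0.991, -0.131, 0.0, -0.0]
contact_force: [0.2, 0.2, 0.3]
opening: 0.869
finger_force: 0.0
clock: 9.68
tool_pos: [0.4818, 0.3177, 0.014]
eef_rot: [0.992, -0.13, 0.001, -0.001]
contact_force: [-0.1, 0.6, -0.8]
opening: 0.495
finger_force: 0.0
clock: 9.93
tool_pos: [0.4814, 0.3178, 0.0138]
eef_rot: [0.992, -0.13, 0.001, -0.001]
contact_force: [-0.3, 0.0, 7.6]
opening: 0.407
finger_force: 30.0
clock: 10.1
tool_pos: [0.4814, 0.3178, 0.0138]
eef_rot: [0.992, -0.13, 0.001, -0.001]
contact_force: [-0.6, -0.6, 7.9]
opening: 0.407
finger_force: 30.0
```

```bash

python3 -m jog '[{"wx":0,"wy":0,"wz":0,"dx":0,"dy":0,"dz":0.06,"hand":1},{"wx":0,"wy":0,"wz":0,"dx":0,"dy":0,"dz":0.12,"hand":1},{"wx":0,"wy":0,"wz":0,"dx":0,"dy":0,"dz":0.12,"hand":1},{"wx":0,"wy":0,"wz":0,"dx":0.06,"dy":-0.02,"dz":0.06,"hand":1},{"wx":0,"wy":0,"wz":0.03,"dx":0.12,"dy":-0.043,"dz":0,"hand":1}]'
python3 -m jog '[{"wx":0,"wy":0,"wz":0.03,"dx":0.12,"dy":-0.043,"dz":0,"hand":1},{"wx":0,"wy":0,"wz":0.03,"dx":0.12,"dy":-0.043,"dz":0,"hand":1},{"wx":0,"wy":0,"wz":0.02,"dx":0.12,"dy":-0.043,"dz":0,"hand":1},{"wx":0,"wy":0,"wz":0,"dx":0.06,"dy":-0.025,"dz":0,"hand":1},{"wx":0,"wy":0,"wz":0,"dx":0,"dy":0,"dz":0,"hand":1}]'
python3 -m jog '[{"wx":0,"wy":0,"wz":0,"dx":0,"dy":0,"dz":0,"hand":1},{"wx":0,"wy":0,"wz":0,"dx":0,"dy":0,"dz":0,"hand":1},{"wx":0,"wy":0,"wz":0,"dx":0,"dy":0,"dz":0,"hand":1}]'
```

```text
clock: 10.52
tool_pos: [0.5231, 0.3056, 0.106]
eef_rot: [0.995, -0.096, -0.0, -0.002]
contact_force: [0.4, -0.2, -2.5]
opening: 0.402
finger_force: 30.0
clock: 10.93
tool_pos: [0.635, 0.2586, 0.1028]
eef_rot: [1.0, -0.023, 0.003, 0.001]
contact_force: [0.6, 0.2, -1.7]
opening: 0.41
finger_force: 30.0
clock: 11.18
tool_pos: [0.6284, 0.2644, 0.102]
eef_rot: [1.0, -0.019, -0.001, -0.0]
contact_force: [-1.2, 0.3, -1.0]
opening: 0.403
finger_force: 30.0
```

```bash

python3 -m jog '[{"wx":0,"wy":0,"wz":0,"dx":0.008,"dy":0,"dz":-0.08,"hand":1},{"wx":0,"wy":0,"wz":0,"dx":0,"dy":0,"dz":-0.12,"hand":1},{"wx":0,"wy":0,"wz":0,"dx":0,"dy":0,"dz":-0.08,"hand":1},{"wx":0,"wy":0,"wz":0,"dx":0,"dy":0,"dz":-0.03,"hand":1},{"wx":0,"wy":0,"wz":0,"dx":0,"dy":0,"dz":-0.01,"hand":1}]'
python3 -m jog '[{"wx":0,"wy":0,"wz":0,"dx":0,"dy":0,"dz":-0.005,"hand":1},{"wx":0,"wy":0,"wz":0,"dx":0,"dy":0,"dz":-0.005,"hand":1},{"wx":0,"wy":0,"wz":0,"dx":0,"dy":0,"dz":0,"hand":1},{"wx":0,"wy":0,"wz":0,"dx":0,"dy":0,"dz":0,"hand":1}]'
```

```text
clock: 11.6
tool_pos: [0.6301, 0.2635, 0.0205]
eef_rot: [1.0, -0.019, -0.002, 0.001]
contact_force: [0.3, 0.6, -0.5]
opening: 0.407
finger_force: 30.0
clock: 11.93
tool_pos: [0.6331, 0.2633, 0.0209]
eef_rot: [1.0, -0.02, 0.001, -0.0]
contact_force: [0.2, -0.2, -1.1]
opening: 0.405
finger_force: 30.0
```

```bash

python3 -m jog '[{"wx":0,"wy":0,"wz":0,"dx":0,"dy":0,"dz":-0.006,"hand":1},{"wx":0,"wy":0,"wz":0,"dx":0,"dy":0,"dz":-0.005,"hand":1},{"wx":0,"wy":0,"wz":0,"dx":0,"dy":0,"dz":-0.004,"hand":1},{"wx":0,"wy":0,"wz":0,"dx":0,"dy":0,"dz":0,"hand":1},{"wx":0,"wy":0,"wz":0,"dx":0,"dy":0,"dz":0,"hand":1}]'
```

```text
clock: 12.35
tool_pos: [0.6326, 0.2631, 0.0169]
eef_rot: [1.0, -0.02, 0.0, -0.0]
contact_force: [-2.9, -1.6, 5.5]
opening: 0.407
finger_force: 30.0
```

```bash

python3 -m jog '[{"wx":0,"wy":0,"wz":0,"dx":0,"dy":0,"dz":0,"hand":0.4},{"wx":0,"wy":0,"wz":0,"dx":0,"dy":0,"dz":0,"hand":0.4},{"wx":0,"wy":0,"wz":0,"dx":0,"dy":0,"dz":0,"hand":0.4},{"wx":0,"wy":0,"wz":0,"dx":0,"dy":0,"dz":0,"hand":0.4}]'
python3 -m jog '[{"wx":0,"wy":0,"wz":0,"dx":0,"dy":0,"dz":0.08,"hand":0.4},{"wx":0,"wy":0,"wz":0,"dx":0,"dy":0,"dz":0.15,"hand":0.4},{"wx":0,"wy":0,"wz":0,"dx":0,"dy":0,"dz":0.15,"hand":0},{"wx":0,"wy":0,"wz":0,"dx":0,"dy":0,"dz":0.15,"hand":0},{"wx":0,"wy":0,"wz":0,"dx":-0.06,"dy":-0.038,"dz":0.1,"hand":0}]'
python3 -m jog '[{"wx":0,"wy":0,"wz":0,"dx":-0.12,"dy":-0.076,"dz":0.1,"hand":0},{"wx":0,"wy":0,"wz":0,"dx":-0.12,"dy":-0.076,"dz":0,"hand":0},{"wx":0,"wy":0,"wz":0,"dx":-0.12,"dy":-0.076,"dz":0,"hand":0},{"wx":0,"wy":0,"wz":0,"dx":-0.12,"dy":-0.076,"dz":0,"hand":0},{"wx":0,"wy":0,"wz":0,"dx":-0.12,"dy":-0.076,"dz":0,"hand":0}]'
python3 -m jog '[{"wx":0,"wy":0,"wz":0,"dx":-0.05,"dy":-0.04,"dz":0,"hand":0},{"wx":0,"wy":0,"wz":0,"dx":0,"dy":0,"dz":0,"hand":0},{"wx":0,"wy":0,"wz":0,"dx":0,"dy":0,"dz":0,"hand":0},{"wx":0,"wy":0,"wz":0,"dx":0,"dy":0,"dz":0,"hand":0}]'
python3 -c "
from h import *
look(['orange_transformer','yellow_transformer','black_capacitor'],'pics/w5.png')"
```

```text
clock: 12.68
tool_pos: [0.6323, 0.2629, 0.0157]
eef_rot: [1.0, -0.02, -0.0, 0.0]
contact_force: [0.3, 0.5, -0.6]
opening: 0.606
finger_force: 0.0
clock: 13.1
tool_pos: [0.6208, 0.2558, 0.1772]
eef_rot: [1.0, -0.02, 0.004, -0.002]
contact_force: [1.0, 0.1, 0.5]
opening: 0.803
finger_force: 0.0
clock: 13.52
tool_pos: [0.4671, 0.1584, 0.1978]
eef_rot: [1.0, -0.02, 0.0, -0.0]
contact_force: [-0.1, 0.1, 0.4]
opening: 0.997
finger_force: 0.0
clock: 13.85
tool_pos: [0.4576, 0.1502, 0.1976]
eef_rot: [1.0, -0.02, 0.001, -0.001]
contact_force: [-0.9, -0.1, -0.1]
opening: 1.0
finger_force: 0.0
clock 13.90 tcp [0.4577 0.1504 0.1975] yaw -0.039 axis [ 0.002  0.001 -1.   ] open 1.003
orange_transformer 0.96 [137, 1, 202, 45] pose [ 0.6296  0.2637 -0.0526] cost 0.016
orange_transformer 0.88 [103, 258, 161, 315] pose [0.384  0.3422 0.0455] cost 0.025
yellow_transformer 0.55 [234, 1, 285, 40] pose [ 0.6281  0.191  -0.0331] cost 0.010
black_capacitor 0.92 [303, 190, 344, 240] pose [0.4531 0.1472 0.0966] cost 0.029
```

View pics/w5.png

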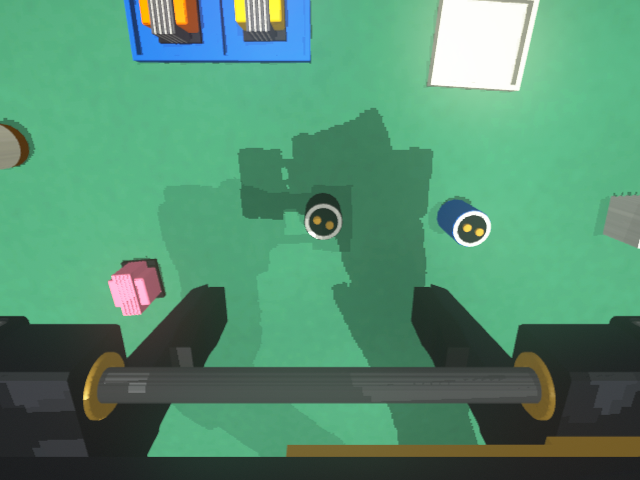

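Both transformers stand flat in the blue bays. The black capacitor is at (323,218) and the blue one at (466,224). I'll grasp the black one.

```bash

python3 -m jog '[{"wx":0,"wy":0,"wz":0,"dx":-0.016,"dy":-0.012,"dz":-0.14,"hand":0},{"wx":0,"wy":0,"wz":0,"dx":0,"dy":0,"dz":-0.14,"hand":0},{"wx":0,"wy":0,"wz":0,"dx":0,"dy":0,"dz":-0.14,"hand":0},{"wx":0,"wy":0,"wz":0,"dx":0,"dy":0,"dz":-0.14,"hand":0.2},{"wx":0,"wy":0,"wz":0,"dx":0,"dy":0,"dz":-0.12,"hand":0.3}]' 15
python3 -m jog '[{"wx":0,"wy":0,"wz":0,"dx":0,"dy":0,"dz":-0.058,"hand":0.4},{"wx":0,"wy":0,"wz":0,"dx":0,"dy":0,"dz":0,"hand":0.4},{"wx":0,"wy":0,"wz":0,"dx":0,"dy":0,"dz":0,"hand":0.4},{"wx":0,"wy":0,"wz":0,"dx":0,"dy":0,"dz":0,"hand":0.5},{"wx":0,"wy":0,"wz":0,"dx":0,"dy":0,"dz":0,"hand":1}]'
python3 -m jog '[{"wx":0,"wy":0,"wz":0,"dx":0,"dy":0,"dz":0,"hand":1},{"wx":0,"wy":0,"wz":0,"dx":0,"dy":0,"dz":0,"hand":1},{"wx":0,"wy":0,"wz":0,"dx":0,"dy":0,"dz":0,"hand":1},{"wx":0,"wy":0,"wz":0,"dx":0,"dy":0,"dz":0,"hand":1},{"wx":0,"wy":0,"wz":0,"dx":0,"dy":0,"dz":0,"hand":1}]' 25
```

```text
clock: 14.47
tool_pos: [0.4523, 0.1467, 0.0251]
eef_rot: [1.0, -0.02, 0.0, -0.0]
contact_force: [0.3, -0.5, -0.2]
opening: 0.87
finger_force: 0.0
clock: 14.88
tool_pos: [0.453, 0.1466, 0.0141]
eef_rot: [1.0, -0.02, 0.001, -0.0]
contact_force: [-0.4, 0.2, 0.3]
opening: 0.487
finger_force: 0.0
clock: 15.3
tool_pos: [0.4528, 0.1466, 0.014]
eef_rot: [1.0, -0.02, 0.001, -0.0]
contact_force: [0.5, 0.4, 7.5]
opening: 0.387
finger_force: 25.0
```

```bash

python3 -m jog '[{"wx":0,"wy":0,"wz":0,"dx":0,"dy":0,"dz":0.06,"hand":1},{"wx":0,"wy":0,"wz":0,"dx":0,"dy":0,"dz":0.12,"hand":1},{"wx":0,"wy":0,"wz":0,"dx":0,"dy":0,"dz":0.12,"hand":1},{"wx":0,"wy":0,"wz":0,"dx":0.022,"dy":-0.074,"dz":0.06,"hand":1},{"wx":0,"wy":0,"wz":0,"dx":0.043,"dy":-0.147,"dz":0,"hand":1}]'
python3 -m jog '[{"wx":0,"wy":0,"wz":0,"dx":0.043,"dy":-0.147,"dz":0,"hand":1},{"wx":0,"wy":0,"wz":0,"dx":0.043,"dy":-0.147,"dz":0,"hand":1},{"wx":0,"wy":0,"wz":0,"dx":0.043,"dy":-0.147,"dz":0,"hand":1},{"wx":0,"wy":0,"wz":0,"dx":0.043,"dy":-0.147,"dz":0,"hand":1},{"wx":0,"wy":0,"wz":0,"dx":0.043,"dy":-0.147,"dz":0,"hand":1}]'
python3 -m jog '[{"wx":0,"wy":0,"wz":0,"dx":0.043,"dy":-0.147,"dz":0,"hand":1},{"wx":0,"wy":0,"wz":0,"dx":0.043,"dy":-0.147,"dz":0,"hand":1},{"wx":0,"wy":0,"wz":0,"dx":0.043,"dy":-0.147,"dz":0,"hand":1},{"wx":0,"wy":0,"wz":0,"dx":0.043,"dy":-0.147,"dz":0,"hand":1},{"wx":0,"wy":0,"wz":0,"dx":0.043,"dy":-0.147,"dz":0,"hand":1}]'
python3 -m jog '[{"wx":0,"wy":0,"wz":0,"dx":0.021,"dy":-0.073,"dz":0,"hand":1},{"wx":0,"wy":0,"wz":0,"dx":0,"dy":0,"dz":0,"hand":1},{"wx":0,"wy":0,"wz":0,"dx":0,"dy":0,"dz":0,"hand":1},{"wx":0,"wy":0,"wz":0,"dx":0,"dy":0,"dz":0,"hand":1}]'
python3 -c "
from h import *
look(['red_tray'])"
```

```text
clock: 15.72
tool_pos: [0.4694, 0.0961, 0.1061]
eef_rot: [1.0, -0.015, 0.003, -0.003]
contact_force: [0.2, -0.8, -0.6]
opening: 0.385
finger_force: 25.0
clock: 16.13
tool_pos: [0.522, -0.0948, 0.1033]
eef_rot: [1.0, -0.02, 0.0, 0.0]
contact_force: [0.2, -0.6, -1.4]
opening: 0.391
finger_force: 25.0
clock: 16.55
tool_pos: [0.5755, -0.2785, 0.1033]
eef_rot: [1.0, -0.02, -0.0, 0.0]
contact_force: [0.2, 0.2, -1.2]
opening: 0.39
finger_force: 25.0
clock: 16.88
tool_pos: [0.5806, -0.2929, 0.1027]
eef_rot: [1.0, -0.019, -0.001, -0.001]
contact_force: [0.8, 0.9, -1.7]
opening: 0.391
finger_force: 25.0
clock 16.93 tcp [ 0.5808 -0.2923  0.1028] yaw -0.038 axis [-0.001  0.002 -1.   ] open 0.387
red_tray 0.83 [155, 177, 380, 285] pose [ 0.5849 -0.2576 -0.0756] cost 0.075
red_tray 0.31 [505, 307, 600, 365] pose [ 0.4803 -0.4314  2.7349] cost 0.935
```

```bash

python3 -m jog '[{"wx":0,"wy":0,"wz":0,"dx":0.004,"dy":-0.008,"dz":-0.08,"hand":1},{"wx":0,"wy":0,"wz":0,"dx":0,"dy":0,"dz":-0.12,"hand":1},{"wx":0,"wy":0,"wz":0,"dx":0,"dy":0,"dz":-0.08,"hand":1},{"wx":0,"wy":0,"wz":0,"dx":0,"dy":0,"dz":-0.03,"hand":1},{"wx":0,"wy":0,"wz":0,"dx":0,"dy":0,"dz":-0.01,"hand":1}]'
python3 -m jog '[{"wx":0,"wy":0,"wz":0,"dx":0,"dy":0,"dz":-0.008,"hand":1},{"wx":0,"wy":0,"wz":0,"dx":0,"dy":0,"dz":-0.007,"hand":1},{"wx":0,"wy":0,"wz":0,"dx":0,"dy":0,"dz":0,"hand":1},{"wx":0,"wy":0,"wz":0,"dx":0,"dy":0,"dz":0,"hand":1}]'
```

```text
clock: 17.4
tool_pos: [0.581, -0.2947, 0.0214]
eef_rot: [1.0, -0.019, -0.002, -0.001]
contact_force: [-0.8, -0.0, -0.4]
opening: 0.391
finger_force: 25.0
clock: 17.73
tool_pos: [0.5827, -0.2971, 0.0202]
eef_rot: [1.0, -0.02, 0.001, 0.0]
contact_force: [-0.3, -0.0, -1.4]
opening: 0.39
finger_force: 25.0
```

```bash

python3 -m jog '[{"wx":0,"wy":0,"wz":0,"dx":0,"dy":0.004,"dz":-0.005,"hand":1},{"wx":0,"wy":0,"wz":0,"dx":0,"dy":0,"dz":-0.005,"hand":1},{"wx":0,"wy":0,"wz":0,"dx":0,"dy":0,"dz":-0.003,"hand":1},{"wx":0,"wy":0,"wz":0,"dx":0,"dy":0,"dz":0,"hand":1},{"wx":0,"wy":0,"wz":0,"dx":0,"dy":0,"dz":0,"hand":1}]'
```

```text
clock: 18.15
tool_pos: [0.5824, -0.2957, 0.0171]
eef_rot: [1.0, -0.02, 0.0, 0.0]
contact_force: [-1.2, 2.2, 6.4]
opening: 0.392
finger_force: 25.0
```

```bash

python3 -m jog '[{"wx":0,"wy":0,"wz":0,"dx":0,"dy":0,"dz":0,"hand":0.4},{"wx":0,"wy":0,"wz":0,"dx":0,"dy":0,"dz":0,"hand":0.4},{"wx":0,"wy":0,"wz":0,"dx":0,"dy":0,"dz":0,"hand":0.4},{"wx":0,"wy":0,"wz":0,"dx":0,"dy":0,"dz":0,"hand":0.4}]'
python3 -m jog '[{"wx":0,"wy":0,"wz":0,"dx":0,"dy":0,"dz":0.08,"hand":0.4},{"wx":0,"wy":0,"wz":0,"dx":0,"dy":0,"dz":0.15,"hand":0.4},{"wx":0,"wy":0,"wz":0,"dx":0,"dy":0,"dz":0.15,"hand":0},{"wx":0,"wy":0,"wz":0,"dx":0,"dy":0,"dz":0.15,"hand":0},{"wx":0,"wy":0,"wz":0,"dx":-0.031,"dy":0.069,"dz":0.1,"hand":0}]'
python3 -m jog '[{"wx":0,"wy":0,"wz":0,"dx":-0.063,"dy":0.138,"dz":0.08,"hand":0},{"wx":0,"wy":0,"wz":0,"dx":-0.063,"dy":0.138,"dz":0,"hand":0},{"wx":0,"wy":0,"wz":0,"dx":-0.063,"dy":0.138,"dz":0,"hand":0},{"wx":0,"wy":0,"wz":0,"dx":-0.063,"dy":0.138,"dz":0,"hand":0},{"wx":0,"wy":0,"wz":0,"dx":-0.063,"dy":0.138,"dz":0,"hand":0}]'
python3 -m jog '[{"wx":0,"wy":0,"wz":0,"dx":-0.063,"dy":0.138,"dz":0,"hand":0},{"wx":0,"wy":0,"wz":0,"dx":-0.063,"dy":0.138,"dz":0,"hand":0},{"wx":0,"wy":0,"wz":0,"dx":-0.063,"dy":0.138,"dz":0,"hand":0},{"wx":0,"wy":0,"wz":0,"dx":-0.031,"dy":0.069,"dz":0,"hand":0},{"wx":0,"wy":0,"wz":0,"dx":0,"dy":0,"dz":0,"hand":0}]'
python3 -m jog '[{"wx":0,"wy":0,"wz":0,"dx":0,"dy":0,"dz":0,"hand":0},{"wx":0,"wy":0,"wz":0,"dx":0,"dy":0,"dz":0,"hand":0},{"wx":0,"wy":0,"wz":0,"dx":0,"dy":0,"dz":0,"hand":0}]'
python3 -c "
from h import *
look(['blue_capacitor','heat_sink','white_tray'],'pics/w6.png')"
```

```text
clock: 18.48
tool_pos: [0.582, -0.2958, 0.0158]
eef_rot: [1.0, -0.02, -0.0, 0.0]
contact_force: [-0.5, -0.6, -0.1]
opening: 0.599
finger_force: 0.0
clock: 18.9
tool_pos: [0.5761, -0.2832, 0.177]
eef_rot: [1.0, -0.022, 0.003, 0.003]
contact_force: [0.4, -0.6, 0.4]
opening: 0.8
finger_force: 0.0
clock: 19.32
tool_pos: [0.495, -0.1057, 0.1931]
eef_rot: [1.0, -0.02, 0.0, -0.0]
contact_force: [1.0, 0.9, -0.2]
opening: 1.002
finger_force: 0.0
clock: 19.73
tool_pos: [0.4388, 0.0184, 0.1928]
eef_rot: [1.0, -0.016, -0.001, -0.001]
contact_force: [-0.5, -0.6, 0.3]
opening: 0.999
finger_force: 0.0
clock: 19.98
tool_pos: [0.4417, 0.0123, 0.1928]
eef_rot: [1.0, -0.021, 0.0, 0.0]
contact_force: [0.7, 0.2, -0.5]
opening: 0.996
finger_force: 0.0
clock 20.03 tcp [0.4416 0.0123 0.1928] yaw -0.043 axis [ 0.001 -0.001 -1.   ] open 1.000
heat_sink 0.82 [476, 185, 531, 241] pose [ 0.4356 -0.1564 -0.0064] cost 0.054
white_tray 0.55 [269, 1, 367, 78] pose [0.5965 0.0062 3.0388] cost 0.005
```

View pics/w6.png

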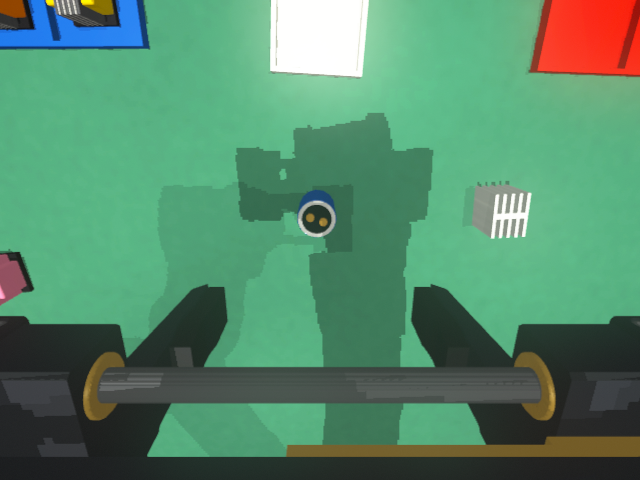

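The detector missed the blue capacitor, but its rim is centred at (317,218). I'll back-project that point.

```bash
python3 -c "
from h import *
print(world((317,218),r.camera_info('wrist'),.045),tool()[0])"
```

```text
[0.44132941 0.01412601] [0.44128576 0.0128108  0.19274994]
```

```bash

python3 -m jog '[{"wx":0,"wy":0,"wz":0,"dx":0,"dy":0.004,"dz":-0.14,"hand":0},{"wx":0,"wy":0,"wz":0,"dx":0,"dy":0,"dz":-0.14,"hand":0},{"wx":0,"wy":0,"wz":0,"dx":0,"dy":0,"dz":-0.14,"hand":0},{"wx":0,"wy":0,"wz":0,"dx":0,"dy":0,"dz":-0.14,"hand":0.2},{"wx":0,"wy":0,"wz":0,"dx":0,"dy":0,"dz":-0.1,"hand":0.3}]' 15
python3 -m jog '[{"wx":0,"wy":0,"wz":0,"dx":0,"dy":0,"dz":-0.055,"hand":0.4},{"wx":0,"wy":0,"wz":0,"dx":0,"dy":0,"dz":0,"hand":0.4},{"wx":0,"wy":0,"wz":0,"dx":0,"dy":0,"dz":0,"hand":0.4},{"wx":0,"wy":0,"wz":0,"dx":0,"dy":0,"dz":0,"hand":0.5},{"wx":0,"wy":0,"wz":0,"dx":0,"dy":0,"dz":0,"hand":1}]'
python3 -m jog '[{"wx":0,"wy":0,"wz":0,"dx":0,"dy":0,"dz":0,"hand":1},{"wx":0,"wy":0,"wz":0,"dx":0,"dy":0,"dz":0,"hand":1},{"wx":0,"wy":0,"wz":0,"dx":0,"dy":0,"dz":0,"hand":1},{"wx":0,"wy":0,"wz":0,"dx":0,"dy":0,"dz":0,"hand":1},{"wx":0,"wy":0,"wz":0,"dx":0,"dy":0,"dz":0,"hand":1}]' 25
```

```text
clock: 20.6
tool_pos: [0.4431, 0.0143, 0.0294]
eef_rot: [1.0, -0.021, -0.009, 0.001]
contact_force: [-0.3, 0.4, 0.8]
opening: 0.87
finger_force: 0.0
clock: 21.02
tool_pos: [0.449, 0.0147, 0.0251]
eef_rot: [1.0, -0.02, -0.007, 0.0]
contact_force: [0.1, 0.5, -0.1]
opening: 0.495
finger_force: 0.0
clock: 21.43
tool_pos: [0.449, 0.0148, 0.0249]
eef_rot: [1.0, -0.02, -0.007, 0.001]
contact_force: [0.2, -0.7, 6.2]
opening: 0.388
finger_force: 25.0
```

```bash
python3 -c "
from h import *
p,y,a,s=tool();print(s['q'].round(3),y,a.round(4),s['contact_force'].round(2))"
```

```text
[-0.122  0.902 -0.021  2.212  0.371  0.044 -2.117] -0.04031317510167122 [-1.350e-02 -8.000e-04 -9.999e-01] [ 0.16 -0.67  6.2 ]
```

```bash

python3 -m jog '[{"wx":0,"wy":0,"wz":0,"dx":0,"dy":0,"dz":0.015,"hand":1},{"wx":0,"wy":0,"wz":0,"dx":0.04,"dy":0,"dz":0.01,"hand":1},{"wx":0,"wy":0,"wz":0,"dx":0.08,"dy":0,"dz":0,"hand":1},{"wx":0,"wy":0,"wz":0,"dx":0.04,"dy":0,"dz":0,"hand":1},{"wx":0,"wy":0,"wz":0,"dx":0,"dy":0,"dz":0,"hand":1}]'
python3 -m jog '[{"wx":0,"wy":0,"wz":0,"dx":0,"dy":0,"dz":0,"hand":1},{"wx":0,"wy":0,"wz":0,"dx":0,"dy":0,"dz":0,"hand":1},{"wx":0,"wy":0,"wz":0,"dx":0,"dy":0,"dz":0,"hand":1}]'
python3 -c "
from h import *
p,y,a,s=tool();print(s['q'].round(3),y,a.round(4),s['contact_force'].round(2))"
```

```text
clock: 21.85
tool_pos: [0.4918, 0.0152, 0.0308]
eef_rot: [1.0, -0.02, -0.005, -0.0]
contact_force: [0.2, -0.3, -0.7]
opening: 0.388
finger_force: 25.0
clock: 22.1
tool_pos: [0.4872, 0.0148, 0.0303]
eef_rot: [1.0, -0.02, -0.008, 0.001]
contact_force: [-0.6, 0.4, -0.8]
opening: 0.391
finger_force: 25.0
[-0.073  0.897 -0.084  2.095  0.37   0.18  -2.102] -0.03975946222763028 [-0.0169 -0.0011 -0.9999] [-0.59  0.41 -0.81]
```

```bash

python3 -m jog '[{"wx":0,"wy":0,"wz":0,"dx":0,"dy":0,"dz":-0.008,"hand":1},{"wx":0,"wy":0,"wz":0,"dx":0,"dy":0,"dz":-0.007,"hand":1},{"wx":0,"wy":0,"wz":0,"dx":0,"dy":0,"dz":-0.006,"hand":1},{"wx":0,"wy":0,"wz":0,"dx":0,"dy":0,"dz":0,"hand":1},{"wx":0,"wy":0,"wz":0,"dx":0,"dy":0,"dz":0,"hand":1}]'
python3 -m jog '[{"wx":0,"wy":0,"wz":0,"dx":0,"dy":0,"dz":-0.004,"hand":1},{"wx":0,"wy":0,"wz":0,"dx":0,"dy":0,"dz":0,"hand":1},{"wx":0,"wy":0,"wz":0,"dx":0,"dy":0,"dz":0,"hand":1}]'
```

```text
clock: 22.52
tool_pos: [0.4882, 0.015, 0.025]
eef_rot: [1.0, -0.02, -0.008, 0.001]
contact_force: [0.0, 0.9, -0.2]
opening: 0.391
finger_force: 25.0
clock: 22.77
tool_pos: [0.4882, 0.015, 0.0249]
eef_rot: [1.0, -0.02, -0.008, 0.001]
contact_force: [-2.1, -0.1, 11.4]
opening: 0.387
finger_force: 25.0
```

```bash

python3 -m jog '[{"wx":0,"wy":0,"wz":0,"dx":0,"dy":0,"dz":0,"hand":0.35},{"wx":0,"wy":0,"wz":0,"dx":0,"dy":0,"dz":0,"hand":0.35},{"wx":0,"wy":0,"wz":0,"dx":0,"dy":0,"dz":0,"hand":0.35},{"wx":0,"wy":0,"wz":0,"dx":0,"dy":0,"dz":0,"hand":0.35}]' 15
python3 -m jog '[{"wx":0,"wy":-0.008,"wz":0,"dx":-0.03,"dy":0,"dz":-0.02,"hand":0.35},{"wx":0,"wy":0,"wz":0,"dx":0,"dy":0,"dz":-0.023,"hand":0.35},{"wx":0,"wy":0,"wz":0,"dx":0,"dy":0,"dz":0,"hand":0.35},{"wx":0,"wy":0,"wz":0,"dx":0,"dy":0,"dz":0,"hand":0.35}]'
python3 -c "
from h import *
print(tool()[2]);look(['blue_capacitor'],'pics/w7.png')"
```

```text
clock: 23.1
tool_pos: [0.4888, 0.0149, 0.0239]
eef_rot: [1.0, -0.02, -0.007, 0.0]
contact_force: [0.1, -0.5, 0.2]
opening: 0.647
finger_force: 0.0
clock: 23.43
tool_pos: [0.4813, 0.015, 0.0129]
eef_rot: [1.0, -0.02, 0.0, 0.0]
contact_force: [0.5, 0.3, 0.3]
opening: 0.652
finger_force: 0.0
[ 3.75420852e-04 -8.95281870e-04 -9.99999529e-01]
clock 23.48 tcp [0.4816 0.015  0.0131] yaw -0.040 axis [ 0.001 -0.001 -1.   ] open 0.648
blue_capacitor 0.55 [274, 264, 363, 367] pose [0.4797 0.0153 0.0359] cost 0.125
```

View pics/w7.png

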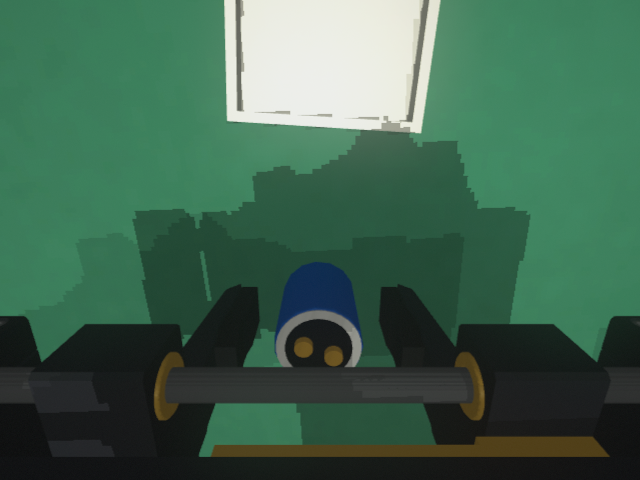

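The blue capacitor stands upright and centred between the open fingers at (318,320). I'll grip it and carry it to the near red bay.

```bash

python3 -m jog '[{"wx":0,"wy":0,"wz":0,"dx":0,"dy":0,"dz":0,"hand":1},{"wx":0,"wy":0,"wz":0,"dx":0,"dy":0,"dz":0,"hand":1},{"wx":0,"wy":0,"wz":0,"dx":0,"dy":0,"dz":0,"hand":1},{"wx":0,"wy":0,"wz":0,"dx":0,"dy":0,"dz":0,"hand":1},{"wx":0,"wy":0,"wz":0,"dx":0,"dy":0,"dz":0,"hand":1}]' 20
python3 -m jog '[{"wx":0,"wy":0,"wz":0,"dx":0,"dy":0,"dz":0,"hand":1},{"wx":0,"wy":0,"wz":0,"dx":0,"dy":0,"dz":0,"hand":1}]' 25
python3 -m jog '[{"wx":0,"wy":0,"wz":0,"dx":0,"dy":0,"dz":0.06,"hand":1},{"wx":0,"wy":0,"wz":0,"dx":0,"dy":0,"dz":0.12,"hand":1},{"wx":0,"wy":0,"wz":0,"dx":0,"dy":0,"dz":0.12,"hand":1},{"wx":0,"wy":0,"wz":0,"dx":0.03,"dy":-0.067,"dz":0.06,"hand":1},{"wx":0,"wy":0,"wz":0,"dx":0.061,"dy":-0.135,"dz":0,"hand":1}]'
python3 -m jog '[{"wx":0,"wy":0,"wz":0,"dx":0.061,"dy":-0.135,"dz":0,"hand":1},{"wx":0,"wy":0,"wz":0,"dx":0.061,"dy":-0.135,"dz":0,"hand":1},{"wx":0,"wy":0,"wz":0,"dx":0.061,"dy":-0.135,"dz":0,"hand":1},{"wx":0,"wy":0,"wz":0,"dx":0.061,"dy":-0.135,"dz":0,"hand":1},{"wx":0,"wy":0,"wz":0,"dx":0.061,"dy":-0.135,"dz":0,"hand":1}]'
python3 -m jog '[{"wx":0,"wy":0,"wz":0,"dx":0.031,"dy":-0.066,"dz":0,"hand":1},{"wx":0,"wy":0,"wz":0,"dx":0,"dy":0,"dz":0,"hand":1},{"wx":0,"wy":0,"wz":0,"dx":0,"dy":0,"dz":0,"hand":1},{"wx":0,"wy":0,"wz":0,"dx":0,"dy":0,"dz":0,"hand":1}]'
python3 -c "
from h import *
look(['red_tray','black_capacitor'],'pics/w8.png')"
```

```text
clock: 23.95
tool_pos: [0.4814, 0.0149, 0.0135]
eef_rot: [1.0, -0.02, 0.001, 0.0]
contact_force: [1.0, -0.4, 1.0]
opening: 0.392
finger_force: 20.0
clock: 24.12
tool_pos: [0.4814, 0.0149, 0.0135]
eef_rot: [1.0, -0.02, 0.001, 0.0]
contact_force: [0.4, -0.3, 1.0]
opening: 0.389
finger_force: 25.0
clock: 24.53
tool_pos: [0.5045, -0.031, 0.1065]
eef_rot: [1.0, -0.016, 0.002, -0.002]
contact_force: [0.8, 0.9, -1.2]
opening: 0.393
finger_force: 25.0
clock: 24.95
tool_pos: [0.5799, -0.2063, 0.1032]
eef_rot: [1.0, -0.02, -0.0, 0.0]
contact_force: [0.6, 0.1, -1.7]
opening: 0.39
finger_force: 25.0
clock: 25.28
tool_pos: [0.5871, -0.2191, 0.1029]
eef_rot: [1.0, -0.019, -0.0, -0.0]
contact_force: [0.0, 0.2, -1.3]
opening: 0.389
finger_force: 25.0
clock 25.33 tcp [ 0.5873 -0.2186  0.1031] yaw -0.038 axis [-0.     0.001 -1.   ] open 0.388
red_tray 0.63 [263, 184, 487, 292] pose [ 0.585  -0.2575 -0.0795] cost 0.282
black_capacitor 0.74 [397, 212, 470, 287] pose [ 0.5816 -0.2965 -0.1947] cost 0.012
```

View pics/w8.png

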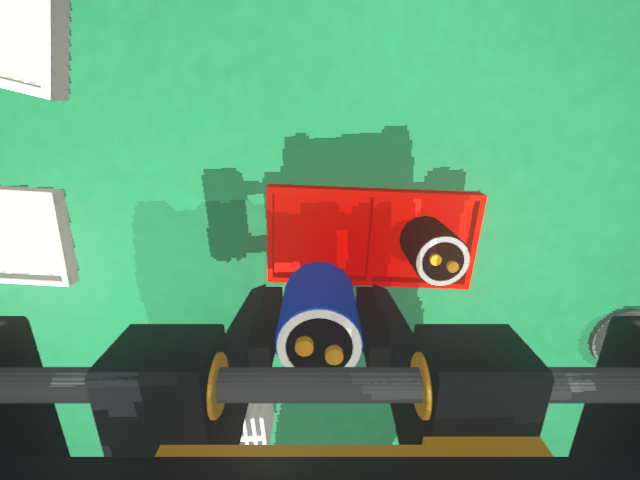

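The black capacitor stands in the far red bay at (435,250), and the blue one is held upright over the near bay. I'll lower it.

```bash

python3 -m jog '[{"wx":0,"wy":0,"wz":0,"dx":0.003,"dy":-0.004,"dz":-0.08,"hand":1},{"wx":0,"wy":0,"wz":0,"dx":0,"dy":0,"dz":-0.12,"hand":1},{"wx":0,"wy":0,"wz":0,"dx":0,"dy":0,"dz":-0.08,"hand":1},{"wx":0,"wy":0,"wz":0,"dx":0,"dy":0,"dz":-0.035,"hand":1},{"wx":0,"wy":0,"wz":0,"dx":0,"dy":0,"dz":-0.01,"hand":1}]'
python3 -m jog '[{"wx":0,"wy":0,"wz":0,"dx":0,"dy":0,"dz":-0.008,"hand":1},{"wx":0,"wy":0,"wz":0,"dx":0,"dy":0,"dz":-0.005,"hand":1},{"wx":0,"wy":0,"wz":0,"dx":0,"dy":0,"dz":0,"hand":1},{"wx":0,"wy":0,"wz":0,"dx":0,"dy":0,"dz":0,"hand":1}]'
python3 -m jog '[{"wx":0,"wy":0,"wz":0,"dx":0,"dy":0,"dz":-0.004,"hand":1},{"wx":0,"wy":0,"wz":0,"dx":0,"dy":0,"dz":-0.004,"hand":1},{"wx":0,"wy":0,"wz":0,"dx":0,"dy":0,"dz":0,"hand":1},{"wx":0,"wy":0,"wz":0,"dx":0,"dy":0,"dz":0,"hand":1}]'
```

```text
clock: 25.85
tool_pos: [0.5875, -0.2204, 0.0205]
eef_rot: [1.0, -0.019, -0.001, -0.0]
contact_force: [0.0, 0.0, -0.2]
opening: 0.388
finger_force: 25.0
clock: 26.18
tool_pos: [0.5894, -0.222, 0.0199]
eef_rot: [1.0, -0.02, 0.001, 0.001]
contact_force: [0.1, 0.4, -0.2]
opening: 0.388
finger_force: 25.0
clock: 26.52
tool_pos: [0.5887, -0.2219, 0.0169]
eef_rot: [1.0, -0.02, 0.001, 0.0]
contact_force: [-0.6, 1.4, -0.6]
opening: 0.388
finger_force: 25.0
```

```bash

python3 -m jog '[{"wx":0,"wy":0,"wz":0,"dx":0,"dy":0,"dz":-0.004,"hand":1},{"wx":0,"wy":0,"wz":0,"dx":0,"dy":0,"dz":0,"hand":1},{"wx":0,"wy":0,"wz":0,"dx":0,"dy":0,"dz":0,"hand":1}]'
python3 -m jog '[{"wx":0,"wy":0,"wz":0,"dx":0,"dy":0,"dz":0,"hand":0.4},{"wx":0,"wy":0,"wz":0,"dx":0,"dy":0,"dz":0,"hand":0.4},{"wx":0,"wy":0,"wz":0,"dx":0,"dy":0,"dz":0,"hand":0.4},{"wx":0,"wy":0,"wz":0,"dx":0,"dy":0,"dz":0,"hand":0.4}]'
python3 -m jog '[{"wx":0,"wy":0,"wz":0,"dx":0,"dy":0,"dz":0.08,"hand":0.4},{"wx":0,"wy":0,"wz":0,"dx":0,"dy":0,"dz":0.15,"hand":0.4},{"wx":0,"wy":0,"wz":0,"dx":0,"dy":0,"dz":0.15,"hand":0},{"wx":0,"wy":0,"wz":0,"dx":0,"dy":0,"dz":0.15,"hand":0},{"wx":0,"wy":0,"wz":0,"dx":-0.058,"dy":0.026,"dz":0.1,"hand":0}]'
python3 -m jog '[{"wx":0,"wy":0,"wz":0.018,"dx":-0.116,"dy":0.053,"dz":0.08,"hand":0},{"wx":0,"wy":0,"wz":0,"dx":-0.116,"dy":0.053,"dz":0,"hand":0},{"wx":0,"wy":0,"wz":0,"dx":-0.116,"dy":0.053,"dz":0,"hand":0},{"wx":0,"wy":0,"wz":0,"dx":-0.116,"dy":0.053,"dz":0,"hand":0},{"wx":0,"wy":0,"wz":0,"dx":-0.058,"dy":0.026,"dz":0,"hand":0}]'
python3 -m jog '[{"wx":0,"wy":0,"wz":0,"dx":0,"dy":0,"dz":0,"hand":0},{"wx":0,"wy":0,"wz":0,"dx":0,"dy":0,"dz":0,"hand":0},{"wx":0,"wy":0,"wz":0,"dx":0,"dy":0,"dz":0,"hand":0}]'
python3 -c "
from h import *
look(['blue_capacitor','heat_sink'],'pics/w9.png');print(tool()[3]['q'])"
```

```text
clock: 26.77
tool_pos: [0.5888, -0.2219, 0.0165]
eef_rot: [1.0, -0.02, 0.001, 0.0]
contact_force: [-1.3, 0.6, 5.6]
opening: 0.387
finger_force: 25.0
clock: 27.1
tool_pos: [0.5887, -0.2218, 0.0156]
eef_rot: [1.0, -0.02, 0.0, 0.0]
contact_force: [0.6, 0.7, 0.2]
opening: 0.605
finger_force: 0.0
clock: 27.52
tool_pos: [0.5779, -0.2165, 0.1769]
eef_rot: [1.0, -0.021, 0.005, 0.001]
contact_force: [1.0, 0.0, 0.2]
opening: 0.803
finger_force: 0.0
clock: 27.93
tool_pos: [0.4394, -0.1545, 0.1935]
eef_rot: [1.0, -0.002, -0.001, 0.0]
contact_force: [-1.4, 1.0, 0.2]
opening: 1.001
finger_force: 0.0
clock: 28.18
tool_pos: [0.4454, -0.1563, 0.1935]
eef_rot: [1.0, -0.002, 0.002, 0.0]
contact_force: [-0.4, 1.0, 0.1]
opening: 1.002
finger_force: 0.0
clock 28.23 tcp [ 0.4455 -0.1564  0.1934] yaw -0.005 axis [ 0.003 -0.001 -1.   ] open 0.998
heat_sink 0.95 [304, 196, 337, 249] pose [ 0.4355 -0.1565 -0.0185] cost 0.393
heat_sink 0.49 [341, 0, 539, 104] pose [ 0.5889 -0.2596  2.8246] cost 0.779
[ 0.46562309  0.5828929  -0.35043316  2.06163436  0.36817297  0.55344153
 -1.72266308]
```

View pics/w9.png

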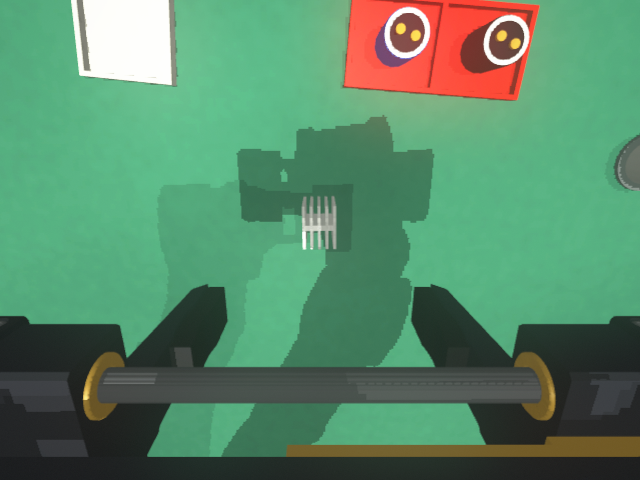

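Both capacitors stand in the red bays. The heat sink is at (320,223), aligned with the fingers. I'll descend on it.

```bash

python3 -m jog '[{"wx":0,"wy":0,"wz":0,"dx":-0.016,"dy":0,"dz":-0.14,"hand":0},{"wx":0,"wy":0,"wz":0,"dx":0,"dy":0,"dz":-0.14,"hand":0},{"wx":0,"wy":0,"wz":0,"dx":0,"dy":0,"dz":-0.14,"hand":0},{"wx":0,"wy":0,"wz":0,"dx":0,"dy":0,"dz":-0.14,"hand":0.2},{"wx":0,"wy":0,"wz":0,"dx":0,"dy":0,"dz":-0.08,"hand":0.3}]' 15
python3 -m jog '[{"wx":0,"wy":0,"wz":0,"dx":0,"dy":0,"dz":-0.04,"hand":0.4},{"wx":0,"wy":0,"wz":0,"dx":0,"dy":0,"dz":-0.04,"hand":0.4},{"wx":0,"wy":0,"wz":0,"dx":0,"dy":0,"dz":0,"hand":0.4},{"wx":0,"wy":0,"wz":0,"dx":0,"dy":0,"dz":0,"hand":0.4}]'
python3 -c "
from h import *
p,y,a,s=tool();print(s['q'].round(3),y,a.round(4))"
```

```text
clock: 28.75
tool_pos: [0.4396, -0.1557, 0.0302]
eef_rot: [1.0, -0.002, -0.0, 0.0]
contact_force: [0.4, 0.5, -0.5]
opening: 0.869
finger_force: 0.0
clock: 29.08
tool_pos: [0.4402, -0.1558, 0.0127]
eef_rot: [1.0, -0.002, 0.0, 0.0]
contact_force: [-0.0, -0.5, 0.4]
opening: 0.602
finger_force: 0.0
[ 0.261  0.93  -0.032  2.174  0.613  0.045 -1.945] -0.0036928683960898074 [ 1.e-03 -6.e-04 -1.e+00]
```

```bash

python3 -m jog '[{"wx":0,"wy":0,"wz":0,"dx":0,"dy":0,"dz":0,"hand":1},{"wx":0,"wy":0,"wz":0,"dx":0,"dy":0,"dz":0,"hand":1},{"wx":0,"wy":0,"wz":0,"dx":0,"dy":0,"dz":0,"hand":1},{"wx":0,"wy":0,"wz":0,"dx":0,"dy":0,"dz":0,"hand":1},{"wx":0,"wy":0,"wz":0,"dx":0,"dy":0,"dz":0,"hand":1}]' 20
python3 -m jog '[{"wx":0,"wy":0,"wz":0,"dx":0,"dy":0,"dz":0,"hand":1},{"wx":0,"wy":0,"wz":0,"dx":0,"dy":0,"dz":0,"hand":1}]'
python3 -m jog '[{"wx":0,"wy":0,"wz":0,"dx":0,"dy":0,"dz":0.06,"hand":1},{"wx":0,"wy":0,"wz":0,"dx":0,"dy":0,"dz":0.12,"hand":1},{"wx":0,"wy":0,"wz":0,"dx":0,"dy":0,"dz":0.12,"hand":1},{"wx":0,"wy":0,"wz":0,"dx":0.053,"dy":0.054,"dz":0.06,"hand":1},{"wx":0,"wy":0,"wz":-0.02,"dx":0.107,"dy":0.109,"dz":0,"hand":1}]'
python3 -m jog '[{"wx":0,"wy":0,"wz":-0.03,"dx":0.107,"dy":0.109,"dz":0,"hand":1},{"wx":0,"wy":0,"wz":0,"dx":0.107,"dy":0.109,"dz":0,"hand":1},{"wx":0,"wy":0,"wz":0,"dx":0.107,"dy":0.109,"dz":0,"hand":1},{"wx":0,"wy":0,"wz":0,"dx":0.107,"dy":0.109,"dz":0,"hand":1},{"wx":0,"wy":0,"wz":0,"dx":0.053,"dy":0.053,"dz":0,"hand":1}]'
python3 -m jog '[{"wx":0,"wy":0,"wz":0,"dx":0,"dy":0,"dz":0,"hand":1},{"wx":0,"wy":0,"wz":0,"dx":0,"dy":0,"dz":0,"hand":1},{"wx":0,"wy":0,"wz":0,"dx":0,"dy":0,"dz":0,"hand":1}]'
python3 -c "
from h import *
look(['white_tray'],'pics/w10.png')"
```

```text
clock: 29.5
tool_pos: [0.4401, -0.156, 0.0139]
eef_rot: [1.0, -0.002, 0.001, 0.0]
contact_force: [0.8, -0.3, 4.2]
opening: 0.336
finger_force: 20.0
clock: 29.67
tool_pos: [0.4402, -0.156, 0.0139]
eef_rot: [1.0, -0.002, 0.001, 0.001]
contact_force: [-0.2, -0.1, 6.1]
opening: 0.335
finger_force: 20.0
clock: 30.08
tool_pos: [0.4772, -0.1198, 0.1061]
eef_rot: [1.0, -0.027, -0.0, 0.002]
contact_force: [0.5, -0.7, -1.5]
opening: 0.341
finger_force: 20.0
clock: 30.5
tool_pos: [0.6031, 0.0129, 0.1038]
eef_rot: [0.999, -0.05, 0.002, -0.002]
contact_force: [0.0, 0.5, 0.2]
opening: 0.339
finger_force: 20.0
clock: 30.75
tool_pos: [0.5985, 0.0056, 0.1029]
eef_rot: [0.999, -0.053, -0.001, 0.001]
contact_force: [-0.3, -0.8, -0.3]
opening: 0.333
finger_force: 20.0
clock 30.80 tcp [0.5984 0.0052 0.1029] yaw -0.106 axis [-0.001 -0.003 -1.   ] open 0.339
white_tray 0.8 [230, 1, 422, 100] pose [ 0.7323 -0.0285  2.86  ] cost 0.246
white_tray 0.73 [262, 190, 374, 286] pose [0.5966 0.0061 3.0398] cost 0.096
```

View pics/w10.png

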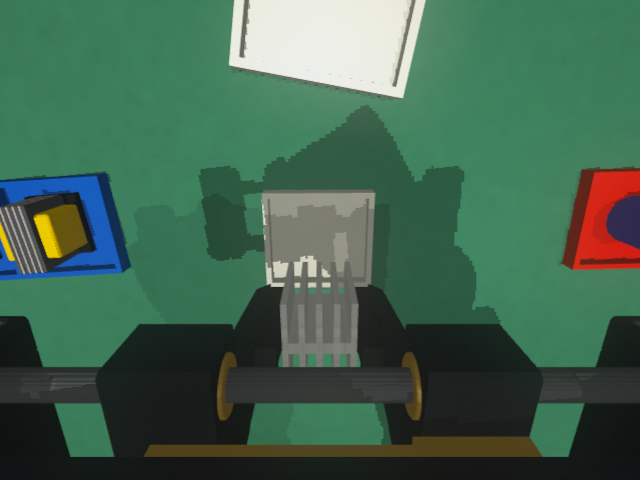

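The heat sink is held upright over the small white tray at (318,240), with the large white decoy beyond it. I'll lower it.

```bash

python3 -m jog '[{"wx":0,"wy":0,"wz":0,"dx":0.002,"dy":0.002,"dz":-0.08,"hand":1},{"wx":0,"wy":0,"wz":0,"dx":0,"dy":0,"dz":-0.12,"hand":1},{"wx":0,"wy":0,"wz":0,"dx":0,"dy":0,"dz":-0.08,"hand":1},{"wx":0,"wy":0,"wz":0,"dx":0,"dy":0,"dz":-0.035,"hand":1},{"wx":0,"wy":0,"wz":0,"dx":0,"dy":0,"dz":-0.01,"hand":1}]'
python3 -m jog '[{"wx":0,"wy":0,"wz":0,"dx":0,"dy":0,"dz":-0.006,"hand":1},{"wx":0,"wy":0,"wz":0,"dx":0,"dy":0,"dz":-0.006,"hand":1},{"wx":0,"wy":0,"wz":0,"dx":0,"dy":0,"dz":0,"hand":1},{"wx":0,"wy":0,"wz":0,"dx":0,"dy":0,"dz":0,"hand":1}]'
python3 -m jog '[{"wx":0,"wy":0,"wz":0,"dx":0,"dy":0,"dz":-0.004,"hand":1},{"wx":0,"wy":0,"wz":0,"dx":0,"dy":0,"dz":-0.004,"hand":1},{"wx":0,"wy":0,"wz":0,"dx":0,"dy":0,"dz":0,"hand":1},{"wx":0,"wy":0,"wz":0,"dx":0,"dy":0,"dz":0,"hand":1}]'
```

```text
clock: 31.27
tool_pos: [0.5987, 0.0064, 0.0205]
eef_rot: [0.999, -0.053, -0.001, 0.001]
contact_force: [0.6, 0.9, -0.1]
opening: 0.335
finger_force: 20.0
clock: 31.6
tool_pos: [0.6011, 0.0076, 0.0201]
eef_rot: [0.999, -0.052, 0.001, 0.0]
contact_force: [-0.3, 0.9, -0.4]
opening: 0.339
finger_force: 20.0
clock: 31.93
tool_pos: [0.6005, 0.0077, 0.0172]
eef_rot: [0.999, -0.052, 0.001, 0.0]
contact_force: [0.1, 0.1, -0.1]
opening: 0.338
finger_force: 20.0
```

Now the last half millimetre, then release, lift clear and check.

```bash

python3 -m jog '[{"wx":0,"wy":0,"wz":0,"dx":0,"dy":0,"dz":-0.004,"hand":1},{"wx":0,"wy":0,"wz":0,"dx":0,"dy":0,"dz":0,"hand":1},{"wx":0,"wy":0,"wz":0,"dx":0,"dy":0,"dz":0,"hand":1}]'
python3 -m jog '[{"wx":0,"wy":0,"wz":0,"dx":0,"dy":0,"dz":0,"hand":0.4},{"wx":0,"wy":0,"wz":0,"dx":0,"dy":0,"dz":0,"hand":0.4},{"wx":0,"wy":0,"wz":0,"dx":0,"dy":0,"dz":0,"hand":0.4},{"wx":0,"wy":0,"wz":0,"dx":0,"dy":0,"dz":0,"hand":0.4}]'
python3 -m jog '[{"wx":0,"wy":0,"wz":0,"dx":0,"dy":0,"dz":0.08,"hand":0.4},{"wx":0,"wy":0,"wz":0,"dx":0,"dy":0,"dz":0.15,"hand":0.4},{"wx":0,"wy":0,"wz":0,"dx":0,"dy":0,"dz":0.15,"hand":0.4},{"wx":0,"wy":0,"wz":0,"dx":0,"dy":0,"dz":0.15,"hand":0.4},{"wx":0,"wy":0,"wz":0,"dx":-0.1,"dy":0,"dz":0.1,"hand":0.4}]'
python3 -m jog '[{"wx":0,"wy":0,"wz":0,"dx":-0.1,"dy":0,"dz":0.1,"hand":0.4},{"wx":0,"wy":0,"wz":0,"dx":-0.1,"dy":0,"dz":0.1,"hand":0.4},{"wx":0,"wy":0,"wz":0,"dx":-0.1,"dy":0,"dz":0,"hand":0.4},{"wx":0,"wy":0,"wz":0,"dx":0,"dy":0,"dz":0,"hand":0.4},{"wx":0,"wy":0,"wz":0,"dx":0,"dy":0,"dz":0,"hand":0.4}]'
python3 -c "
from h import *
look([],'pics/w11.png')"
```

```text
clock: 32.18
tool_pos: [0.6005, 0.0077, 0.017]
eef_rot: [0.999, -0.052, 0.001, 0.0]
contact_force: [-1.6, 0.1, 6.3]
opening: 0.338
finger_force: 20.0
clock: 32.52
tool_pos: [0.6004, 0.0077, 0.016]
eef_rot: [0.999, -0.052, 0.0, 0.0]
contact_force: [0.3, -0.0, 0.1]
opening: 0.592
finger_force: 0.0
clock: 32.93
tool_pos: [0.581, 0.0083, 0.1772]
eef_rot: [0.999, -0.053, 0.006, -0.001]
contact_force: [0.9, 0.2, 0.1]
opening: 0.599
finger_force: 0.0
clock: 33.35
tool_pos: [0.4995, 0.0074, 0.224]
eef_rot: [0.999, -0.052, 0.001, 0.001]
contact_force: [0.1, 0.1, 0.6]
opening: 0.601
finger_force: 0.0
clock 33.40 tcp [0.5007 0.0076 0.2237] yaw -0.104 axis [ 0.002 -0.001 -1.   ] open 0.602
```

View pics/w11.png

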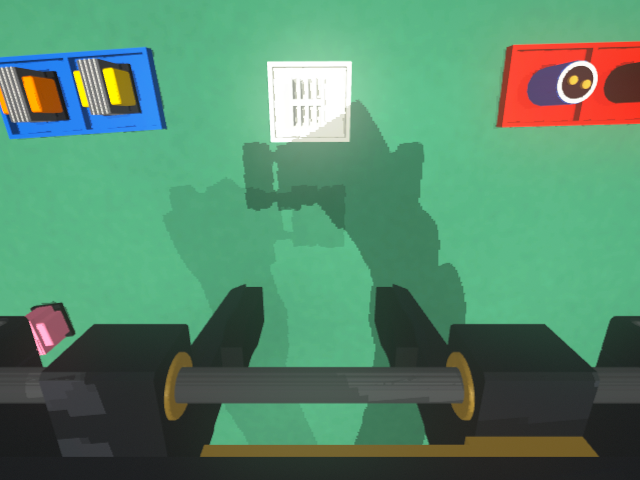

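The picture shows the heat sink upright in the small white tray at (308,102), both transformers in the blue tray and the capacitors in the red tray. The robot is clear of everything.

```bash
python3 -c "
from plant import r
print(r.finish_job())"
```

```text
the job is handed in; nothing more can be done
None
```

The job is handed in at about 33 s on the clock: both transformers stand in the blue tray, both capacitors in the red tray and the heat sink in the small white tray; the bottle, spool and look-alikes were not touched.

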